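# Open a squeeze-and-turn safety tub and take out the sample vial

## Task

Get the sample vial out of the dry-storage tub: squeeze both orange side tabs of its safety cap in, firmly but with less than 30 N or they crack, and keep them in while you turn the cap anticlockwise (seen from above) until you just feel its stop, without wrenching it, and lift it straight off. Set the cap rim-down on the aluminium tray and let go of it, then take out the vial and stand it upright on the tray beside the cap. Set things down rather than dropping them, keep the vial upright, and leave the blue-capped vial, the timer and the die plunger where they are.

Things in the scene. Friction and masses are not known exactly. Their poses are not given: they have to be found in the camera images.
- foot: black rubber suction foot, 94 mm across, 14 mm high, fixed on the worktop; origin at the centre of its underside. In it stands the white tub, centred and immovable, its collar notches facing the foot's +y and -y: body 79 mm across, shoulder 66 mm above the worktop with a notched collar, 68 mm inside and 75 mm outside diameter, up to 78 mm above the worktop.
- tub_mouth (a point): point on the tub's axis at the rim of its neck, 83 mm above the worktop . The neck is 31 mm wide inside; the red sprung seal ring on its rim rises to 88 mm above the worktop when the cap is off.
- cap: blue safety cap with clear dome, loose, about 85 g, 54 mm high: skirt 53 mm across and 20 mm high, dome 40 mm across. Origin on its axis at the skirt's underside (69 mm above the worktop when on the tub), z up; its orange tabs lie at its +y and -y. It stands on its rim on a flat surface. To clear the vial it must be raised by 50 mm.
- cap_grip (a point): point on the cap's axis at mid height of the tabs, 27 mm above its underside. With both tabs in, the cap turns anticlockwise, dragging a little (a seal pushes it up with 5 N), to a hard stop 0.45 to 1.5 rad on, which cannot be seen, only felt. Only in the last 0.08 rad before the stop will it lift. The lugs break if cap and tub press on each other with 40 N in all (0.45 N m on the stop).
- tab_l: orange tab at the cap's +y: upright paddle 18 mm wide, 3 mm thick, 12 to 42 mm above the cap's underside, flat outer face 32 mm from the axis (64 mm over both). Slides in 5 mm against a spring: 5 N at first, 10 N fully in (54 mm over both); from 3.5 mm its catch is out of the notch. Origin at the cap's origin, moving along the cap's -y as it is pressed. Cracks above 30 N.
- tab_r: the same tab on the cap's -y side; its origin moves along the cap's +y by up to 5 mm as it is pressed.
- vial: glass sample vial with white screw cap, 25 mm across, 50 mm high, about 25 g, standing in the tub's neck under the cap with up to 3 mm play; origin at the centre of its underside (68 mm above the worktop when in the tub). Grip it on the part above the neck, 20 to 42 mm above its underside.
- tray: shallow aluminium tray, fixed, 200 mm (its x) by 110 mm (its y), 12 mm high with walls 3 mm thick and its inner floor 3 mm above the worktop; origin at the centre of its underside.
- blue_vial: glass vial with blue cap, 25 x 50 mm, a bystander; origin at the centre of its underside
- lab_timer: white timer with yellow keys, 58 x 66 x 22 mm, a bystander; origin at the centre of its underside
- plunger: steel die plunger standing on its round foot, 33 mm across, 52 mm high, a bystander; origin at the centre of its underside

How it is judged:
On the way, in this order (a step that is already met when the one before it is completed fails the run):
1. with both tabs held in, the cap has been turned free and raised straight off the neck (y of tab_l in the frame of cap below -0.0035 m and y of tab_r in the frame of cap above 0.0035 m and z of cap in the frame of foot above 0.079 m and horizontal distance between cap and foot below 0.012 m and angle between cap's own z axis and vertical below 0.2 rad), for 0.05 s.
2. the cap stands rim-down on the tray, let go, with the vial still in the tub (z of cap in the frame of tray below 0.006 m and angle between cap's own z axis and vertical below 0.1 rad and contact force between the fingers and cap below 0.1 N and linear speed of cap below 0.02 m/s and horizontal distance between vial and foot below 0.01 m and x of cap in the frame of tray between -0.09 and 0.09 m and y of cap in the frame of tray between -0.045 and 0.045 m), for 0.2 s.
At the end, for the whole second after the job is handed in: the cap stands rim-down on the tray's floor (origin less than 6 mm above the tray's underside, tilted less than 0.1 rad, inside the walls), the vial stands upright on the tray's floor beside it (same tolerances), both at rest and let go (z of each of cap, vial in the frame of tray below 0.006 m and angle between each of cap, vial's own z axis and vertical below 0.1 rad and x of cap in the frame of tray between -0.09 and 0.09 m and y of cap in the frame of tray between -0.045 and 0.045 m and x of vial in the frame of tray between -0.095 and 0.095 m and y of vial in the frame of tray between -0.05 and 0.05 m and linear speed of each of cap, vial below 0.02 m/s); the robot touches nothing.
It fails at once if a tab is loaded with more than 30 N (contact force between the fingers and tab_l above 30 N or contact force between the fingers and tab_r above 30 N).
It fails at once if the cap is wrenched against the tub or its stop (contact forces between them adding up to more than 40 N) (contact force between cap and foot above 40 N).
It fails at once if the vial is tipped by more than 0.5 rad (angle between vial's own z axis and vertical above 0.5 rad).
It fails at once if the blue-capped vial, the timer or the die plunger is moved by more than 20 mm (distance of any of blue_vial, lab_timer, plunger from where it was at the start of the episode above 0.02 m).
It fails at once if the cap or the vial is dropped (falls free faster than 0.6 m/s) ((contact force between the fingers and cap below 0.01 N and linear speed of cap above 0.6 m/s) or (contact force between the fingers and vial below 0.01 N and linear speed of vial above 0.6 m/s)).
It also fails if it takes over 72 s, if anything falls off the work surface, if the arm or the gripper's body presses on something with over 40 N, if the wrist force passes 120 N, or if a joint passes its speed limit or range.

## Robot

A 6-joint arm with a two-finger parallel gripper is mounted at the origin on a cart in front of the work surface, level with it; the furniture and walls round the work are solid. World frame = base frame: x ahead of the robot, y to its left, z up, the work surface at z = 0. Lengths are in m, angles in rad, forces in N, time in s.
With the tool pointing down it reaches from about 0.35 to 0.925 m from the base axis. Payload 6.4 kg.
Tool frame: the origin (TCP) lies at the very end of the fingers, on their centre line; the grasp point (between the pads) lies 19 mm behind it; z points along the fingers, y is the line along which they close (so a half turn about z gives the same grasp; the last joint's range is limited). The gripper opens to 94 mm and grips with 3 to 60 N. Pads are 16 mm wide; open, the fingers measure 119 mm over their backs; the gripper's body (75 mm by 177 mm) begins 78 mm behind the grasp point.
Start: joints at [0.962, 0.245, 1.558, -0, 1.339, -0.174], TCP at [0.274, 0.59, 0.17] pointing down, gripper open.
Joint ranges: [-3.13, 3.13], [-1.02, 2.26], [0.13, 2.54], [-0.95, 4.09], [0.21, 2.88], [-2.74, 2.74]. Speed limits (rad/s): [2.57, 2.57, 3.14, 3.14, 3.14, 3.14].

## Interface

Orientations are given as a 3x3 rotation matrix whose columns are the frame's x, y, z axes.
In Python, from cell import ctrl, viewer, ticket, nets gives the robot as it stands.
- The arm moves only by the tool arm_command, never from a script. Its argument "rows" is a list that holds one entry, the list of rows, each a list of 7 numbers: the shift along the tool's x, y, z in mm, then the turn, a rotation vector about the tool's x, y, z in rad, then the opening, from 0 (shut) to 1 (fully open). A call has 1 to 5 rows; each row is the pose to reach, as a shift and turn from the pose commanded when the call began, along the tool's axes at that moment; what a row does not reach only later rows make up. A row lasts 1/12 s, in which the tool goes at most 41.7 mm and 7.16 degrees, less where a joint would pass 70% of its speed; a pose out of reach is approached as far as the arm can. A call with a gripper value outside its range is refused whole. The fingers move at their own pace and stop on an object; the grip force is fixed at half the most. Time passes only in rows, so rows that repeat a pose let the fingers close. It gives the time, the measured TCP pose, the force, the opening and the grip force at its end, in the units of the state.
- ctrl.observe(): the state, without advancing time (a new reading comes with each control period).
- viewer.grab_frame(name): name is "scene" or "top" or "wrist"; returns a dict with "image" (400x640x3 uint8, red, green, blue), "camera_matrix" (3x3 intrinsics, pixels), "position" and "rotation" of the camera in the world; the wrist camera has in their place "mount" (4x4, takes a point from camera to tool coordinates, whose origin is the TCP and whose axes are the flange's). Camera axes: x right, y down, z forward; pixel columns grow to the right and rows downward; lengths in m; the calibration is good to about 2 mm. A picture is of the moment at which its call begins: read the wrist's pose just before it. There is no depth.
- ticket.sign_off(): hands the job in; it is judged then, once.
Trained networks look in the newest picture that a camera, given by its name, has taken for a name from the list of things; names that differ only in an ending like _2 or _b are one class to them, and where a whole thing is asked for, a point or a joint stands for the part that bears it (a point fixed in the world has none). Each returns a list of dicts, best first, with "confidence" (0 to 1); they miss things now and then, are a little off and sometimes report something else, mostly with a low value. They report only what shows in the picture. A call takes as long as a camera call.
- nets.look_for(camera, target): "position" ([column, row] in pixels, amid what is visible of it).
- nets.outline_of(camera, target): "mask" (400x640 bool, what is visible of it) and "position" ([column, row] in pixels, amid what is visible of it).
- nets.mark_of(camera, target): "position" ([column, row] in pixels: a listed point, or the origin of a listed thing).
The state is a dict: "time": time; "q": joint angles; "dq": joint speeds; "joint_torque": joint torques, N m; "tcp_pos": TCP position; "tool_rot": TCP orientation; "ft_force": force on the tool from outside, world axes, zero at the start; "wrist_torque": the same for the moment, N m; "gripper_width": finger opening in m; "finger_force": force on a finger pad.
Only numpy, scipy, OpenCV 4.12 (cv2) and the standard library are available. Lean on these libraries where they do the work, as an engineer would, in place of code of your own. Each camera call takes 0.05 s, during which the arm holds its last target. There are 200 camera calls.

## Working session

There is one attempt and no reset: what is moved stays moved. The work goes in short steps, Python scripts to look and compute and a tool call to move; the robot and the scene stay as the last step left them, time stands still between calls to the robot, and variables do not carry over. Pictures are saved under pics/ and viewed, at most 11 in all, crops included, and the job is handed in when it is done.

Besides the shell and the picture viewer there is one more tool, called after "Emit:" in YAML: its name, and indented under it one key for each argument. arm_command: Moves the arm, as the interface text tells. Its arguments: {"type":"object","properties":{"rows":{"type":"array","items":{"type":"array","items":{"type":"array","items":{"type":"number"}}}}},"required":["rows"]}

```bash
mkdir -p pics; ls; cat > h.py <<'E'
import numpy as np, cv2
from cell import ctrl, viewer, ticket, nets
def cam(name):
    s=ctrl.observe(); f=viewer.grab_frame(name)
    K=np.array(f["camera_matrix"])
    if name=="wrist":
        M=np.array(f["mount"]); R=np.array(s["tool_rot"]); p=np.array(s["tcp_pos"])
        return f["image"],K,R@M[:3,3]+p,R@M[:3,:3]
    return f["image"],K,np.array(f["position"]),np.array(f["rotation"])
def atz(c,px,z):
    _,K,P,R=c; d=R@np.linalg.solve(K,[px[0],px[1],1]); return P+d*(z-P[2])/d[2]
def proj(c,X):
    _,K,P,R=c; v=K@(R.T@(np.array(X)-P)); return v[:2]/v[2]
def save(c,n,img=None): cv2.imwrite(f"pics/{n}.png",cv2.cvtColor(c[0],cv2.COLOR_RGB2BGR))
E
python3 - <<'E'
from h import *
np.set_printoptions(precision=4,suppress=True)
print(ctrl.observe())
for n in ["scene","top"]:
    c=cam(n); save(c,n); print(n,c[2])
    for t,z in [("foot",0),("tub_mouth",.083),("cap",.069),("cap_grip",.096),("tab_l",.069),("tab_r",.069),("vial",.068),("tray",0),("blue_vial",0),("lab_timer",0),("plunger",0)]:
        for r in nets.mark_of(n,t)[:2]: print(t,round(r["confidence"],2),np.array(r["position"]),atz(c,r["position"],z))
E
```

```text
pics
{'time': 0.0, 'q': array([ 0.9619,  0.2458,  1.559 ,  0.    ,  1.3387, -0.1741]), 'dq': array([-0.0001, -0.    , -0.0017,  0.0002,  0.0004, -0.0009]), 'joint_torque': array([  0.0011, -41.5852, -31.4597,   0.0685,   0.0333,  -0.0001]), 'tcp_pos': array([0.2734, 0.589 , 0.1686]), 'tool_rot': array([[-0.9069,  0.4213, -0.0011],
       [ 0.4213,  0.9069, -0.0016],
       [ 0.0004, -0.0019, -1.    ]]), 'ft_force': array([-0.2649,  0.8883,  0.0849]), 'wrist_torque': array([ 0.0392,  0.0139, -0.011 ]), 'finger_force': 0.0, 'gripper_width': 0.09387599612581382}
scene [0.4513 0.5143 0.7427]
foot 0.94 [364.2 195.5] [ 0.5536 -0.1337  0.    ]
foot 0.67 [264.5 260.5] [0.7191 0.1057 0.    ]
tub_mouth 0.6 [368.2 173.9] [ 0.5478 -0.1275  0.083 ]
cap_grip 0.88 [364.6 166.4] [ 0.5589 -0.1359  0.096 ]
tab_l 0.64 [362. 192.] [ 0.5511 -0.0823  0.069 ]
tab_l 0.62 [367.9 170.7] [ 0.5528 -0.1512  0.069 ]
tab_r 0.64 [362. 192.] [ 0.5511 -0.0823  0.069 ]
tab_r 0.62 [367.9 170.7] [ 0.5528 -0.1512  0.069 ]
vial 0.22 [297.3 227.3] [0.6589 0.0491 0.068 ]
tray 0.74 [352.  290.4] [0.5209 0.1236 0.    ]
tray 0
[... 192 characters left out ...]
1301  0.    ]
plunger 0.57 [264.8 263.2] [0.716  0.1118 0.    ]
top [0.4273 0.0038 0.9073]
foot 0.59 [380.1 255.9] [ 0.5392 -0.1393  0.    ]
tub_mouth 0.63 [388.6 248.5] [ 0.5449 -0.144   0.083 ]
cap 0.84 [383.9 243.7] [ 0.5567 -0.1367  0.069 ]
cap_grip 0.84 [389.9 245.6] [ 0.549  -0.1444  0.096 ]
tab_l 0.69 [380.3 253. ] [ 0.5368 -0.1289  0.069 ]
tab_l 0.19 [278.2 176.2] [0.6996 0.0947 0.069 ]
tab_r 0.69 [380.3 253. ] [ 0.5368 -0.1289  0.069 ]
tab_r 0.19 [278.2 176.2] [0.6996 0.0947 0.069 ]
tray 0.68 [262.3 255.9] [0.531 0.128 0.   ]
blue_vial 0.65 [322.  189.5] [ 0.6921 -0.0033  0.    ]
lab_timer 0.75 [381.1 186.7] [ 0.7033 -0.1434  0.    ]
plunger 0.65 [279.5 176.8] [0.7206 0.099  0.    ]
```

View pics/scene.png

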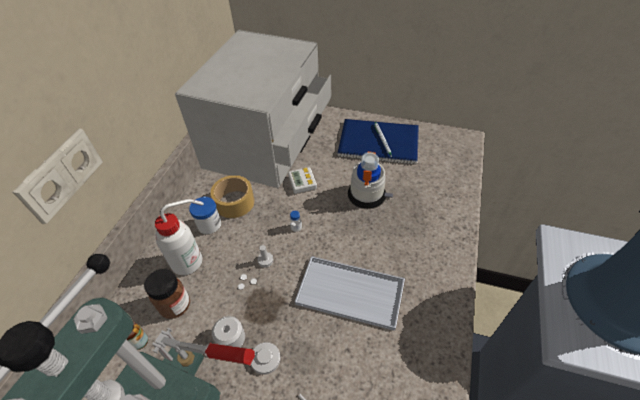

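View pics/top.png

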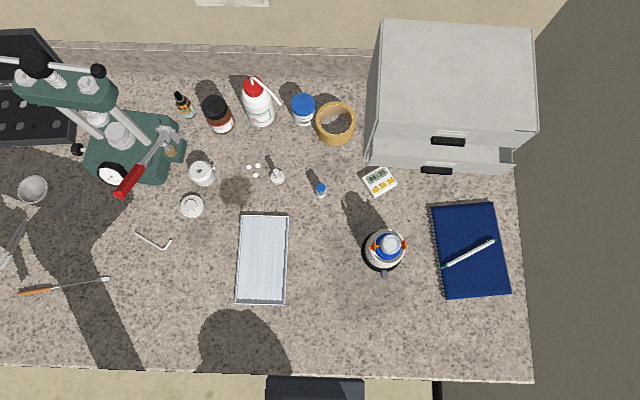

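The scene shows the tub at about (368,180), with the tray at (352,292). In the top view the orange tabs sit at about (369,247) and (404,244), so they lie roughly along world y. The blue vial is at (321,190), the timer at (380,182) and the plunger at (278,176).

```bash
cat >> h.py <<'E'
def plan(pos,yaw,n=1,start=None):
    "tool-axis shift mm + turn about z for n equal calls to pos with tool y at yaw (deg), tool kept down"
    s=ctrl.observe(); p=np.array(s["tcp_pos"]); R=np.array(s["tool_rot"]); y0=np.degrees(np.arctan2(R[1,1],R[0,1]))
    dy=yaw-y0 if n>1 else (yaw-y0+180)%360-180
    d=(np.array(pos)-p)/n; print("yaw",y0.round(2),"pos",p,"tilt",R[:,2].round(4))
    for i in range(n):
        a=np.radians(y0+dy*i/n); Y=np.array([np.cos(a),np.sin(a),0]);Z=np.array([0,0,-1.]);X=np.cross(Y,Z)
        print(i,np.round(1000*np.array([d@X,d@Y,d@Z]),1),"rot",round(-np.radians(dy)/n,4))
E
python3 -c "
from h import *
plan([.55,-.139,.24],-90,5)"
```

```text
yaw 65.09 pos [0.27380728 0.58952491 0.16964863] tilt [-0. -0. -1.]
0 [-111.5 -108.9  -14.1] rot 0.5414
1 [-151.6  -35.9  -14.1] rot 0.5414
2 [-148.4   47.4  -14.1] rot 0.5414
3 [-102.8  117.1  -14.1] rot 0.5414
4 [-27.7 153.3 -14.1] rot 0.5414
```

Emit:
arm_command:
  rows:
    - [[-22,-22,-14,0,0,0.108,1],[-45,-44,-14,0,0,0.217,1],[-67,-65,-14,0,0,0.325,1],[-89,-87,-14,0,0,0.433,1],[-111.5,-108.9,-14.1,0,0,0.5414,1]]

```text
time: 1.62
tcp_pos: [0.3292, 0.4426, 0.1838]
tool_rot: [[-0.556, 0.831, 0.0], [0.831, 0.556, 0.0], [0.0, 0.0, -1.0]]
ft_force: [0.5, -0.5, 0.7]
gripper_width: 0.0943
finger_force: 0.0
```

Emit:
arm_command:
  rows:
    - [[-30,-7,-3,0,0,0.108,1],[-61,-14,-6,0,0,0.217,1],[-91,-21,-9,0,0,0.325,1],[-121,-29,-12,0,0,0.433,1],[-151.6,-35.9,-14.1,0,0,0.5414,1]]

```text
time: 2.03
tcp_pos: [0.3845, 0.2968, 0.1983]
tool_rot: [[-0.048, 0.999, 0.001], [0.999, 0.048, 0.0], [0.0, 0.001, -1.0]]
ft_force: [-0.3, -0.3, 0.3]
gripper_width: 0.094
finger_force: 0.0
```

Emit:
arm_command:
  rows:
    - [[-30,9,-3,0,0,0.108,1],[-59,19,-6,0,0,0.217,1],[-89,28,-9,0,0,0.325,1],[-119,38,-12,0,0,0.433,1],[-148.4,47.4,-14.1,0,0,0.5414,1]]

```text
time: 2.45
tcp_pos: [0.44, 0.1509, 0.2126]
tool_rot: [[0.474, 0.881, 0.001], [0.881, -0.474, 0.0], [0.001, 0.001, -1.0]]
ft_force: [0.6, 0.5, -0.2]
gripper_width: 0.0941
finger_force: 0.0
```

Emit:
arm_command:
  rows:
    - [[-21,23,-3,0,0,0.108,1],[-41,47,-6,0,0,0.217,1],[-62,70,-9,0,0,0.325,1],[-82,94,-12,0,0,0.433,1],[-102.8,117.1,-14.1,0,0,0.5414,1]]

```text
time: 2.87
tcp_pos: [0.4952, 0.0051, 0.2266]
tool_rot: [[0.86, 0.51, 0.001], [0.51, -0.86, -0.0], [0.001, 0.001, -1.0]]
ft_force: [1.0, 1.0, -0.1]
gripper_width: 0.0942
finger_force: 0.0
```

Emit:
arm_command:
  rows:
    - [[-6,31,-3,0,0,0.108,1],[-11,61,-6,0,0,0.217,1],[-17,92,-9,0,0,0.325,1],[-22,123,-12,0,0,0.433,1],[-27.7,153.3,-14.1,0,0,0.5414,1]]

```text
time: 3.28
tcp_pos: [0.5504, -0.1406, 0.2406]
tool_rot: [[1.0, -0.006, 0.001], [-0.006, -1.0, -0.0], [0.001, 0.0, -1.0]]
ft_force: [0.2, -0.2, 0.3]
gripper_width: 0.094
finger_force: 0.0
```

```bash
cat > look.py <<'E'
from h import *
import sys
np.set_printoptions(precision=4,suppress=True)
c=cam("wrist"); save(c,sys.argv[1]); print(c[2],c[3][:,2])
for t,z in [("foot",0),("tub_mouth",.083),("cap",.069),("cap_grip",.096),("vial",.068)]:
    for r in nets.mark_of("wrist",t)[:2]: print(t,round(r["confidence"],2),np.array(r["position"]),atz(c,r["position"],z))
for t in ["tab_l","cap"]:
  for r in nets.outline_of("wrist",t)[:3]: print(t,r["confidence"],np.array(r["position"]),atz(c,r["position"],.111))
hsv=cv2.cvtColor(c[0],cv2.COLOR_RGB2HSV)
m=cv2.inRange(hsv,(5,150,120),(18,255,255))
n,l,st,ce=cv2.connectedComponentsWithStats(m)
for i in range(1,n):
    if st[i,4]>40: print("orange",st[i],ce[i],atz(c,ce[i],.111))
E
python3 look.py w1
```

```text
[ 0.6339 -0.14    0.4559] [-0.2869  0.0019 -0.9579]
foot 0.7 [322.2 165.4] [ 0.5515 -0.1437  0.    ]
cap 0.8 [320.8 176. ] [ 0.5511 -0.1414  0.069 ]
cap_grip 0.89 [317.8 185.8] [ 0.5456 -0.1379  0.096 ]
tab_l 0.68 [291.6 183. ] [ 0.5525 -0.1097  0.111 ]
tab_l 0.42 [346.7 177.5] [ 0.5583 -0.1691  0.111 ]
tab_l 0.23 [202.3  62.7] [ 0.6733 -0.0261  0.111 ]
cap 0.65 [321.6 179. ] [ 0.5568 -0.1421  0.111 ]
orange [344 173   6  18  66] [346.7273 180.8333] [ 0.5546 -0.1692  0.111 ]
orange [288 176  13  19 104] [292.4135 184.5192] [ 0.5508 -0.1105  0.111 ]
```

View pics/w1.png

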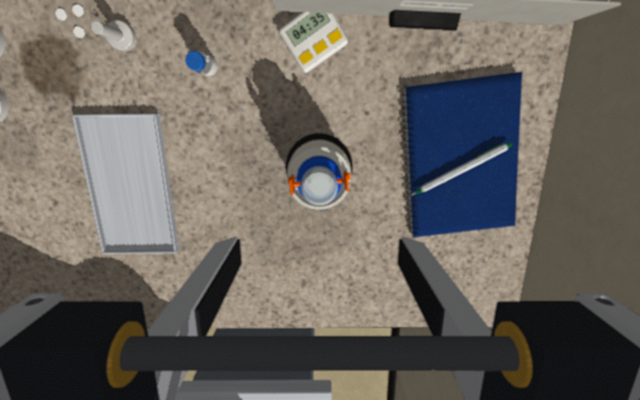

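The wrist picture shows the cap at about (320,180), with its tabs at (292,184) and (347,181). That puts the cap's y axis at about 94° in the world. I'm going closer to refine this.

Emit:
arm_command:
  rows:
    - [[1,0,33,0,0,-0.03,1],[2,-0.5,66,0,0,-0.06,1],[2.3,-0.8,100,0,0,-0.07,1],[2.3,-0.8,100,0,0,-0.07,1],[2.3,-0.8,100,0,0,-0.07,1]]

```text
time: 4.1
tcp_pos: [0.5509, -0.1368, 0.1389]
tool_rot: [[0.997, 0.071, -0.003], [0.071, -0.997, 0.002], [-0.003, -0.002, -1.0]]
ft_force: [-0.0, -0.8, 0.8]
gripper_width: 0.094
finger_force: 0.0
```

```bash
python3 look.py w2; python3 - <<'E'
import cv2
i=cv2.imread('pics/w2.png'); i=i[120:320,210:430]; cv2.imwrite('pics/w2c.png',cv2.resize(i,None,fx=2.6,fy=2.6,interpolation=2))
E
```

```text
[ 0.6351 -0.1301  0.354 ] [-0.2901 -0.0184 -0.9568]
foot 0.79 [323.6 180.5] [ 0.5533 -0.1401  0.    ]
cap 0.59 [325.3 200.1] [ 0.5512 -0.141   0.069 ]
cap_grip 0.95 [320.9 213.7] [ 0.5471 -0.1372  0.096 ]
vial 0.35 [ 83.7 189.1] [0.5455 0.0775 0.068 ]
tab_l 0.84 [285.6 208.3] [ 0.5547 -0.109   0.111 ]
tab_l 0.74 [325.6 207.8] [ 0.5573 -0.1401  0.111 ]
tab_l 0.57 [358.4 208.5] [ 0.5586 -0.1657  0.111 ]
cap 0.56 [323.7 208.6] [ 0.5566 -0.1387  0.111 ]
orange [282 199  17  29 214] [287.243 211.215] [ 0.5524 -0.1104  0.111 ]
orange [360 199   5  29 114] [362.1228 212.8772] [ 0.5553 -0.169   0.111 ]
orange [349 209  10   5  43] [353.4884 210.6977] [ 0.5566 -0.1621  0.111 ]
```

View pics/w2c.png

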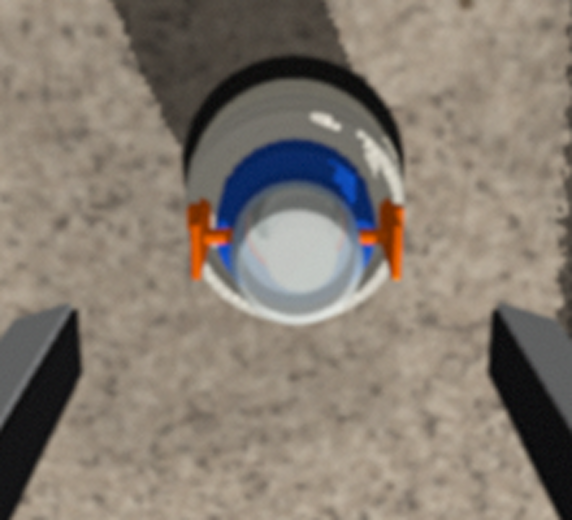

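```bash
python3 - <<'E'
from h import *
np.set_printoptions(precision=4,suppress=True)
from scipy.optimize import least_squares
c=cam("wrist"); g=cv2.cvtColor(c[0],cv2.COLOR_RGB2HSV)
f=lambda u,v:(210+u/2.6,120+v/2.6)
print("foot edge",atz(c,f(294.5,57),0)-[.047,0,0]); print("dome",atz(c,f(298,315),.123)+[.02,0,0])
# black foot ring outer contour: dark pixels in the neighbourhood
m=((g[...,2]<45)).astype(np.uint8); m[:140]=0;m[:, :275]=0;m[:,372:]=0;m[200:]=0
o=cv2.inRange(g,(3,130,110),(20,255,255)); 
# topmost dark pixel per column
P=[]
for u in range(284,364):
    r=np.flatnonzero(m[:,u]); 
    if len(r): P.append(atz(c,(u,r[0]),0)[:2])
P=np.array(P)
r=least_squares(lambda a:np.hypot(*(P-a).T)-.047,[.55,-.14],loss="soft_l1",f_scale=.001); print("foot fit",r.x,len(P),np.abs(r.fun).mean())
for a in (0,1):
    mm=o.copy()
    if a: mm[:,:320]=0
    else: mm[:,320:]=0
    ys,xs=np.nonzero(mm); b=ys.max(); print("tab lowest row",b,xs[ys>=b-1], atz(c,(xs[ys>=b-1].mean(),b+.5),.111))
# synthetic check
for X in (.549,.551,.553):
    print(X,[proj(c,(X,-.1398+s*.0305,.111)) for s in(1,-1)],[proj(c,(X-.009,-.1398+s*.0305,.111)) for s in(1,-1)])
# rim blue
b=cv2.inRange(g,(100,120,40),(125,255,255)); b[:,:270]=0;b[:,380:]=0;b[:130]=0;b[260:]=0
ys,xs=np.nonzero(b);print("blue top row",ys.min(),xs[ys==ys.min()].mean(),xs.min(),xs.max(), "->",[atz(c,(xs[ys==ys.min()].mean(),ys.min()),z)-[.0265,0,0] for z in (.069,.077,.089)])
E
```

```text
foot edge [ 0.5509 -0.1387  0.    ]
dome [ 0.5554 -0.1428  0.123 ]
foot fit [ 0.5486 -0.1386] 78 0.0003352328576345592
tab lowest row 365 [109 109] [0.3928 0.0453 0.111 ]
tab lowest row 366 [529 529] [ 0.4188 -0.3408  0.111 ]
0.549 [array([283.6207, 216.6002]), array([360.0221, 221.6765])] [array([283.1774, 227.1852]), array([358.8385, 232.162 ])]
0.551 [array([283.7204, 214.2196]), array([360.2883, 219.3184])] [array([283.2752, 224.8509]), array([359.0996, 229.8496])]
0.553 [array([283.8205, 211.8285]), array([360.5556, 216.9499])] [array([283.3734, 222.5064]), array([359.3617, 227.5271])]
blue top row 176 321.0 292 351 -> [array([ 0.5485, -0.1374,  0.069 ]), array([ 0.5502, -0.1373,  0.077 ]), array([ 0.5527, -0.137 ,  0.089 ])]
```

```bash
python3 -c "
from h import *
plan([.5505,-.1398,.084],-86)"
```

```text
yaw -86.0 pos [ 0.5526748  -0.13836146  0.1411194 ] tilt [ 1.4e-03 -7.0e-04 -1.0e+00]
0 [-2.3  1.3 57.1] rot -0.0
```

Emit:
arm_command:
  rows:
    - [[-2.3,1.3,15,0,0,0,1],[-2.3,1.3,30,0,0,0,1],[-2.3,1.3,45,0,0,0,1],[-2.3,1.3,56,0,0,0,1],[-2.3,1.3,56,0,0,0,1]]

```text
time: 4.97
tcp_pos: [0.5482, -0.1389, 0.0816]
tool_rot: [[0.998, 0.07, -0.004], [0.07, -0.998, 0.002], [-0.004, -0.002, -1.0]]
ft_force: [-0.5, 0.4, -0.6]
gripper_width: 0.0938
finger_force: 0.0
```

Emit:
arm_command:
  rows:
    - [[0,0,0,0,0,0,0.74],[0,0,0,0,0,0,0.72],[0,0,0,0,0,0,0.7],[0,0,0,0,0,0,0.7],[0,0,0,0,0,0,0.7]]

```text
time: 5.38
tcp_pos: [0.5505, -0.1398, 0.0849]
tool_rot: [[0.998, 0.07, 0.001], [0.07, -0.998, -0.001], [0.001, 0.001, -1.0]]
ft_force: [-0.1, 0.1, 0.3]
gripper_width: 0.0668
finger_force: 0.0
```

Emit:
arm_command:
  rows:
    - [[0,0,0,0,0,0,0.68],[0,0,0,0,0,0,0.68],[0,0,0,0,0,0,0.68]]

```text
time: 5.63
tcp_pos: [0.55, -0.1396, 0.0843]
tool_rot: [[0.998, 0.07, 0.0], [0.07, -0.998, -0.0], [0.0, 0.0, -1.0]]
ft_force: [0.3, 0.4, 0.0]
gripper_width: 0.0638
finger_force: 0.0
```

Emit:
arm_command:
  rows:
    - [[0,0,0,0,0,0,0.66],[0,0,0,0,0,0,0.66],[0,0,0,0,0,0,0.66]]

```text
time: 5.88
tcp_pos: [0.55, -0.1396, 0.0841]
tool_rot: [[0.998, 0.07, -0.0], [0.07, -0.998, 0.0], [-0.0, -0.0, -1.0]]
ft_force: [0.3, 0.8, -0.1]
gripper_width: 0.062
finger_force: 0.0
```

Emit:
arm_command:
  rows:
    - [[0,0,0,0,0,0,0.64],[0,0,0,0,0,0,0.64],[0,0,0,0,0,0,0.64]]

```text
time: 6.13
tcp_pos: [0.55, -0.1396, 0.0842]
tool_rot: [[0.998, 0.07, 0.0], [0.07, -0.998, 0.0], [0.0, -0.0, -1.0]]
ft_force: [0.2, -0.5, 0.4]
gripper_width: 0.0599
finger_force: 0.0
```

```bash
python3 - <<'E'
from h import *
c=cam("wrist"); save(c,"w3"); print(ctrl.observe()["finger_force"],ctrl.observe()["gripper_width"])
i=cv2.imread('pics/w3.png')[170:400,190:450]; cv2.imwrite('pics/w3c.png',cv2.resize(i,None,fx=2.5,fy=2.5,interpolation=2))
E
```

```text
0.0 0.060123429262930676
```

View pics/w3c.png

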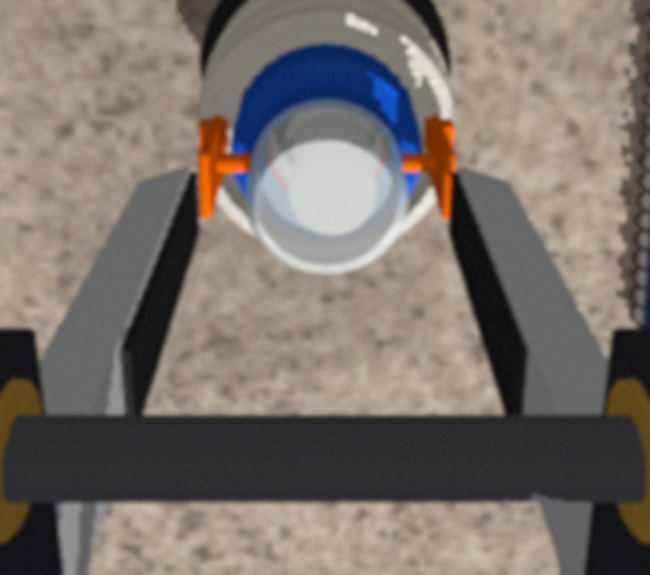

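The picture shows both pads at or near the tabs' outer faces, at (200,190) and (455,190) in the crop. The finger tips look offset towards -x, so I'm checking by projection.

```bash
python3 - <<'E'
from h import *
np.set_printoptions(precision=1,suppress=True)
s=ctrl.observe();c=cam("wrist");T=np.array(s["tcp_pos"]);R=np.array(s["tool_rot"])
f=lambda X:(proj(c,X)-[190,170])*2.5
print(T)
for x in (-.008,.008):
  for y in (-.030,.030): print("tip",x,y,f(T+R@[x,y,0]),"20up",f(T+R@[x,y,-.027]))
a=np.radians(94);Y=np.array([np.cos(a),np.sin(a),0]);X=np.array([Y[1],-Y[0],0])
for x0 in(.5505,.5535):
 o=np.array([x0,-.1398,0])
 for z in (.081,.111):
  for dx in (-.009,.009): print("tab",x0,z,dx,[f(o+X*dx+Y*sg*.032+[0,0,z]) for sg in (1,-1)])
 print("dome top near", f(o-X*.02+[0,0,.123]),"foot far",f(o+X*.047))
E
```

```text
[ 0.6 -0.1  0.1]
tip -0.008 -0.03 [221.4 172.1] 20up [208.7 214.3]
tip -0.008 0.03 [432.6 172.3] 20up [446.2 214.5]
tip 0.008 -0.03 [219.4 118.9] 20up [206.2 155.3]
tip 0.008 0.03 [434.8 119.1] 20up [449.1 155.5]
tab 0.5505 0.081 -0.009 [array([216.6, 169.5]), array([438.8, 169.6])]
tab 0.5505 0.081 0.009 [array([214.3, 110.3]), array([441.4, 110.4])]
tab 0.5505 0.111 -0.009 [array([201.8, 215.9]), array([454.8, 216.1])]
tab 0.5505 0.111 0.009 [array([198.8, 149.4]), array([458.3, 149.7])]
dome top near [328.5 279.3] foot far [326.9 -60.6]
tab 0.5535 0.081 -0.009 [array([217. , 159.8]), array([440., 160.])]
tab 0.5535 0.081 0.009 [array([214.6, 100.2]), array([442.6, 100.3])]
tab 0.5535 0.111 -0.009 [array([202.2, 205. ]), array([456.2, 205.3])]
tab 0.5535 0.111 0.009 [array([199.1, 138.1]), array([459.7, 138.3])]
dome top near [329.4 268.3] foot far [327.5 -69. ]
```

```bash
python3 - <<'E'
from h import *
np.set_printoptions(precision=1,suppress=True)
s=ctrl.observe();c=cam("scene");T=np.array(s["tcp_pos"]);R=np.array(s["tool_rot"])
save(c,"s2")
u0,v0=310,90
f=lambda X:(proj(c,X)-[u0,v0])*5.5
print(T.round(4))
i=cv2.imread('pics/s2.png')[v0:v0+120,u0:u0+130]; i=cv2.resize(i,None,fx=5.5,fy=5.0,interpolation=2)
cv2.imwrite('pics/s2c.png',i)
g=lambda X:(proj(c,X)-[u0,v0])*[5.5,5.0]
for y in(-.030,.030):
  for z in (0,-.035,-.06): print("tip",y,z,g(T+R@[0,y,z]))
print("cap",g([.5505,-.1398,.096]),"tabs",[g([.5505-sg*.002,-.1398+sg*.032,.096]) for sg in (1,-1)],"dometop",g([.5505,-.1398,.123]))
E
```

```text
[ 0.6 -0.1  0.1]
tip -0.03 0 [310.7 445. ]
tip -0.03 -0.035 [316.2 389.6]
tip -0.03 -0.06 [320.4 347.9]
tip 0.03 0 [331.7 353.9]
tip 0.03 -0.035 [337.6 298.1]
tip 0.03 -0.06 [342.  256.2]
cap [322.2 379.6] tabs [array([310.1, 429.4]), array([333.8, 332. ])] dometop [326.7 336.1]
```

View pics/s2c.png

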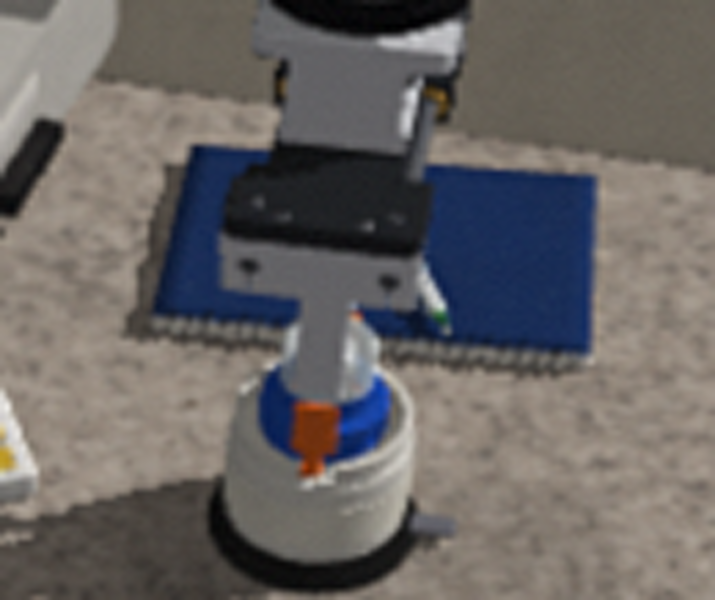

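The scene crop shows the finger ending at about (315,398), just above the orange tab at (315,425). The real tips are therefore about 35 mm above the nominal TCP. I'll open slightly, go down 30 mm and use contact to confirm.

Emit:
arm_command:
  rows:
    - [[0,0,0,0,0,0,0.76],[0,0,0,0,0,0,0.76],[0,0,0,0,0,0,0.76]]

```text
time: 6.53
tcp_pos: [0.55, -0.1396, 0.0842]
tool_rot: [[0.998, 0.07, 0.0], [0.07, -0.998, -0.0], [0.0, 0.0, -1.0]]
ft_force: [0.3, -0.2, 0.1]
gripper_width: 0.0712
finger_force: 0.0
```

Emit:
arm_command:
  rows:
    - [[0,0,8,0,0,0,0.76],[0,0,16,0,0,0,0.76],[0,0,24,0,0,0,0.76],[0,0,30,0,0,0,0.76],[0,0,30,0,0,0,0.76]]

```text
time: 6.95
tcp_pos: [0.5485, -0.1389, 0.0518]
tool_rot: [[0.998, 0.07, -0.004], [0.07, -0.998, 0.002], [-0.003, -0.002, -1.0]]
ft_force: [0.1, 0.5, 0.1]
gripper_width: 0.0715
finger_force: 0.0
```

Emit:
arm_command:
  rows:
    - [[0,0,0,0,0,0,0.7],[0,0,0,0,0,0,0.68],[0,0,0,0,0,0,0.67],[0,0,0,0,0,0,0.67],[0,0,0,0,0,0,0.67]]

```text
time: 7.37
tcp_pos: [0.5501, -0.1397, 0.0544]
tool_rot: [[0.998, 0.07, 0.0], [0.07, -0.998, -0.0], [0.0, 0.0, -1.0]]
ft_force: [-1.0, -0.6, -0.8]
gripper_width: 0.063
finger_force: 5.2
```

Emit:
arm_command:
  rows:
    - [[0,0,0,0,0,0,0.65],[0,0,0,0,0,0,0.63],[0,0,0,0,0,0,0.62],[0,0,0,0,0,0,0.62]]

```text
time: 7.7
tcp_pos: [0.5501, -0.1397, 0.0544]
tool_rot: [[0.998, 0.07, 0.0], [0.07, -0.998, -0.0], [0.0, 0.0, -1.0]]
ft_force: [-1.2, -0.8, 0.3]
gripper_width: 0.0581
finger_force: 7.6
```

Emit:
arm_command:
  rows:
    - [[0,0,0,0,0,0,0.61],[0,0,0,0,0,0,0.6],[0,0,0,0,0,0,0.59],[0,0,0,0,0,0,0.585],[0,0,0,0,0,0,0.585]]

```text
time: 8.12
tcp_pos: [0.5501, -0.1397, 0.0544]
tool_rot: [[0.998, 0.07, 0.0], [0.07, -0.998, -0.0], [0.0, 0.0, -1.0]]
ft_force: [-1.4, -0.3, 1.2]
gripper_width: 0.0547
finger_force: 9.2
```

```bash
python3 - <<'E'
from h import *
for i in range(4):
    cam("top"); s=ctrl.observe(); print(s["ft_force"].round(2),s["wrist_torque"].round(3),s["finger_force"],s["gripper_width"])
E
```

```text
[-0.67 -0.23  1.06] [-0.145  0.324 -0.067] 9.241084456443787 0.055247006598869074
[-0.77 -1.16  2.22] [-0.122  0.345 -0.015] 9.244364351034164 0.05534294533448478
[-1.14 -1.3   1.8 ] [-0.087  0.345  0.011] 9.246455132961273 0.05529936381904393
[-1.57  0.02  3.16] [-0.117  0.416 -0.037] 9.247922748327255 0.05505512589531921
```

Both tabs are in at 9.2 N and the grip is centred. I'll start turning anticlockwise, which is negative about the tool z axis.

Emit:
arm_command:
  rows:
    - [[0,0,0,0,0,-0.03,0.585],[0,0,0,0,0,-0.06,0.585],[0,0,0,0,0,-0.1,0.585],[0,0,0,0,0,-0.1,0.585]]

```text
time: 8.65
tcp_pos: [0.5504, -0.1395, 0.0544]
tool_rot: [[0.986, 0.17, 0.001], [0.17, -0.986, 0.0], [0.001, 0.0, -1.0]]
ft_force: [0.5, 0.8, 0.8]
gripper_width: 0.0552
finger_force: 9.2
```

```bash
cat > t.py <<'E'
from cell import ctrl
import numpy as np
s=ctrl.observe(); R=s["tool_rot"]
print("t",round(s["time"],2),"yaw",round(float(np.arctan2(R[1,1],R[0,1])),4),"F",s["ft_force"].round(1),"M",s["wrist_torque"].round(3),"ff",round(s["finger_force"],2),"w",round(s["gripper_width"],4),"p",np.round(s["tcp_pos"],4))
E
python3 t.py
```

```text
t 8.65 yaw -1.4005 F [0.5 0.8 0.8] M [-0.012  0.093  0.012] ff 9.24 w 0.0552 p [ 0.5504 -0.1395  0.0544]
```

Emit:
arm_command:
  rows:
    - [[0,0,0,0,0,-0.05,0.585],[0,0,0,0,0,-0.1,0.585],[0,0,0,0,0,-0.15,0.585],[0,0,0,0,0,-0.15,0.585]]

```text
time: 8.98
tcp_pos: [0.5504, -0.1394, 0.0543]
tool_rot: [[0.949, 0.314, 0.001], [0.314, -0.949, 0.0], [0.001, 0.0, -1.0]]
ft_force: [0.7, 0.2, 0.4]
gripper_width: 0.0548
finger_force: 9.2
```

```bash
python3 t.py
```

```text
t 8.98 yaw -1.2512 F [0.7 0.2 0.4] M [0.122 0.038 0.015] ff 9.24 w 0.0548 p [ 0.5504 -0.1394  0.0543]
```

Emit:
arm_command:
  rows:
    - [[0,0,0,0,0,-0.05,0.585],[0,0,0,0,0,-0.1,0.585],[0,0,0,0,0,-0.15,0.585],[0,0,0,0,0,-0.15,0.585]]

```text
time: 9.32
tcp_pos: [0.5503, -0.1394, 0.0543]
tool_rot: [[0.892, 0.452, 0.001], [0.452, -0.892, 0.0], [0.001, 0.0, -1.0]]
ft_force: [-0.5, 0.6, 1.9]
gripper_width: 0.0554
finger_force: 9.2
```

```bash
python3 t.py; python3 - <<'E'
from h import *
c=cam("wrist"); save(c,"w4")
g=cv2.cvtColor(c[0],cv2.COLOR_RGB2HSV)
m=cv2.inRange(g,(3,140,110),(20,255,255)); m[:130]=0;m[290:]=0
n,l,st,ce=cv2.connectedComponentsWithStats(m)
for i in range(1,n):
    if st[i,4]>30: print(st[i],ce[i].round(1))
E
```

```text
t 9.32 yaw -1.102 F [-0.5  0.6  1.9] M [0.166 0.124 0.037] ff 9.25 w 0.0554 p [ 0.5503 -0.1394  0.0543]
[267 232  17  50 431] [273.2 256.8]
[355 232  16  50 419] [364.8 256.9]
```

The cap turns with the tool. It has turned 0.40 rad so far, so I'm switching to small felt steps.

Emit:
arm_command:
  rows:
    - [[0,0,0,0,0,-0.02,0.585],[0,0,0,0,0,-0.04,0.585],[0,0,0,0,0,-0.04,0.585]]

```text
time: 9.62
tcp_pos: [0.5502, -0.1395, 0.0543]
tool_rot: [[0.873, 0.488, 0.0], [0.488, -0.873, 0.0], [0.0, 0.0, -1.0]]
ft_force: [1.1, 0.7, 2.4]
gripper_width: 0.0552
finger_force: 9.3
```

```bash
python3 t.py
```

```text
t 9.62 yaw -1.0608 F [1.1 0.7 2.4] M [0.191 0.085 0.007] ff 9.25 w 0.0552 p [ 0.5502 -0.1395  0.0543]
```

Emit:
arm_command:
  rows:
    - [[0,0,0,0,0,-0.02,0.585],[0,0,0,0,0,-0.045,0.585],[0,0,0,0,0,-0.045,0.585]]

```text
time: 9.87
tcp_pos: [0.5501, -0.1397, 0.0543]
tool_rot: [[0.849, 0.528, 0.0], [0.528, -0.849, -0.0], [0.0, 0.0, -1.0]]
ft_force: [-0.2, 0.3, 3.8]
gripper_width: 0.0553
finger_force: 9.3
```

```bash
python3 t.py
```

```text
t 9.87 yaw -1.0148 F [-0.2  0.3  3.8] M [0.197 0.097 0.016] ff 9.26 w 0.0553 p [ 0.5501 -0.1397  0.0543]
```

Emit:
arm_command:
  rows:
    - [[0,0,0,0,0,-0.02,0.585],[0,0,0,0,0,-0.045,0.585],[0,0,0,0,0,-0.045,0.585]]

```text
time: 10.12
tcp_pos: [0.5501, -0.1397, 0.0543]
tool_rot: [[0.825, 0.566, 0.0], [0.566, -0.825, -0.0], [-0.0, 0.0, -1.0]]
ft_force: [1.4, 1.3, 4.0]
gripper_width: 0.0554
finger_force: 9.3
```

```bash
python3 t.py
```

```text
t 10.12 yaw -0.9695 F [1.4 1.3 4. ] M [ 0.146  0.093 -0.012] ff 9.27 w 0.0554 p [ 0.5501 -0.1397  0.0543]
```

Emit:
arm_command:
  rows:
    - [[0,0,0,0,0,-0.02,0.585],[0,0,0,0,0,-0.045,0.585],[0,0,0,0,0,-0.045,0.585]]

```text
time: 10.37
tcp_pos: [0.55, -0.1397, 0.0543]
tool_rot: [[0.798, 0.602, 0.0], [0.602, -0.798, -0.0], [-0.0, 0.0, -1.0]]
ft_force: [0.6, 0.1, 4.8]
gripper_width: 0.0547
finger_force: 9.3
```

```bash
python3 t.py
```

```text
t 10.37 yaw -0.9245 F [0.6 0.1 4.8] M [ 0.089  0.163 -0.088] ff 9.27 w 0.0547 p [ 0.55   -0.1397  0.0543]
```

```bash
cat > t3.py <<'E'
from h import *
M=[]
for i in range(4):
    cam("top"); s=ctrl.observe(); M.append(np.r_[s["ft_force"],s["wrist_torque"]])
print(np.mean(M,0).round(3),np.array(M)[:,5].round(3))
E
python3 t3.py
```

```text
[0.427 0.25  4.277 0.103 0.131 0.014] [-0.016 -0.047  0.054  0.067]
```

Only noise, so I'll continue.

Emit:
arm_command:
  rows:
    - [[0,0,0,0,0,-0.02,0.585],[0,0,0,0,0,-0.045,0.585],[0,0,0,0,0,-0.045,0.585]]

```text
time: 10.82
tcp_pos: [0.5501, -0.1397, 0.0543]
tool_rot: [[0.77, 0.637, 0.0], [0.637, -0.77, -0.0], [0.0, 0.0, -1.0]]
ft_force: [-0.2, 0.0, 4.9]
gripper_width: 0.0547
finger_force: 9.3
```

```bash
python3 t.py
```

```text
t 10.82 yaw -0.8795 F [-0.2  0.   4.9] M [ 0.063  0.167 -0.017] ff 9.28 w 0.0547 p [ 0.5501 -0.1397  0.0543]
```

Emit:
arm_command:
  rows:
    - [[0,0,0,0,0,-0.02,0.585],[0,0,0,0,0,-0.045,0.585],[0,0,0,0,0,-0.045,0.585]]

```text
time: 11.07
tcp_pos: [0.5501, -0.1396, 0.0542]
tool_rot: [[0.741, 0.672, 0.0], [0.672, -0.741, -0.0], [0.0, 0.0, -1.0]]
ft_force: [0.2, 0.7, 4.8]
gripper_width: 0.0555
finger_force: 9.3
```

```bash
python3 t.py
```

```text
t 11.07 yaw -0.8344 F [0.2 0.7 4.8] M [ 0.055  0.15  -0.024] ff 9.28 w 0.0555 p [ 0.5501 -0.1396  0.0542]
```

Emit:
arm_command:
  rows:
    - [[0,0,0,0,0,-0.02,0.585],[0,0,0,0,0,-0.045,0.585],[0,0,0,0,0,-0.045,0.585]]

```text
time: 11.32
tcp_pos: [0.5501, -0.1396, 0.0542]
tool_rot: [[0.71, 0.704, 0.0], [0.704, -0.71, -0.0], [0.0, 0.0, -1.0]]
ft_force: [0.5, 0.5, 6.3]
gripper_width: 0.055
finger_force: 9.3
```

```bash
python3 t.py
```

```text
t 11.32 yaw -0.7895 F [0.5 0.5 6.3] M [ 0.049  0.165 -0.026] ff 9.28 w 0.055 p [ 0.5501 -0.1396  0.0542]
```

Emit:
arm_command:
  rows:
    - [[0,0,0,0,0,-0.02,0.585],[0,0,0,0,0,-0.045,0.585],[0,0,0,0,0,-0.045,0.585]]

```text
time: 11.57
tcp_pos: [0.5501, -0.1396, 0.0542]
tool_rot: [[0.678, 0.735, 0.0], [0.735, -0.678, -0.0], [0.0, 0.0, -1.0]]
ft_force: [0.0, 0.4, 5.4]
gripper_width: 0.0553
finger_force: 9.3
```

```bash
python3 t.py
```

```text
t 11.57 yaw -0.7445 F [0.  0.4 5.4] M [ 0.062  0.111 -0.055] ff 9.28 w 0.0553 p [ 0.5501 -0.1396  0.0542]
```

Emit:
arm_command:
  rows:
    - [[0,0,0,0,0,-0.02,0.585],[0,0,0,0,0,-0.045,0.585],[0,0,0,0,0,-0.045,0.585]]

```text
time: 11.82
tcp_pos: [0.5501, -0.1396, 0.0543]
tool_rot: [[0.644, 0.765, 0.0], [0.765, -0.644, -0.0], [0.0, 0.0, -1.0]]
ft_force: [0.2, 0.4, 4.2]
gripper_width: 0.0551
finger_force: 9.3
```

```bash
python3 t.py
```

```text
t 11.82 yaw -0.6995 F [0.2 0.4 4.2] M [ 0.025  0.123 -0.044] ff 9.28 w 0.0551 p [ 0.5501 -0.1396  0.0543]
```

Emit:
arm_command:
  rows:
    - [[0,0,0,0,0,-0.02,0.585],[0,0,0,0,0,-0.045,0.585],[0,0,0,0,0,-0.045,0.585]]

```text
time: 12.07
tcp_pos: [0.5501, -0.1396, 0.0543]
tool_rot: [[0.609, 0.793, 0.0], [0.793, -0.609, -0.0], [-0.0, 0.0, -1.0]]
ft_force: [-0.1, 0.8, 5.0]
gripper_width: 0.0554
finger_force: 9.3
```

```bash
python3 t.py
```

```text
t 12.07 yaw -0.6545 F [-0.1  0.8  5. ] M [ 0.04   0.183 -0.052] ff 9.28 w 0.0554 p [ 0.5501 -0.1396  0.0543]
```

Emit:
arm_command:
  rows:
    - [[0,0,0,0,0,-0.02,0.585],[0,0,0,0,0,-0.045,0.585],[0,0,0,0,0,-0.045,0.585]]

```text
time: 12.32
tcp_pos: [0.5501, -0.1396, 0.0543]
tool_rot: [[0.572, 0.82, 0.0], [0.82, -0.572, -0.0], [-0.0, 0.0, -1.0]]
ft_force: [0.2, 1.1, 4.2]
gripper_width: 0.055
finger_force: 9.3
```

```bash
python3 t.py
```

```text
t 12.32 yaw -0.6095 F [0.2 1.1 4.2] M [ 0.033  0.18  -0.038] ff 9.28 w 0.055 p [ 0.5501 -0.1396  0.0543]
```

Emit:
arm_command:
  rows:
    - [[0,0,0,0,0,-0.02,0.585],[0,0,0,0,0,-0.045,0.585],[0,0,0,0,0,-0.045,0.585]]

```text
time: 12.57
tcp_pos: [0.5501, -0.1396, 0.0543]
tool_rot: [[0.535, 0.845, 0.0], [0.845, -0.535, -0.0], [-0.0, 0.0, -1.0]]
ft_force: [0.2, 1.3, 4.6]
gripper_width: 0.0552
finger_force: 9.3
```

```bash
python3 t.py
```

```text
t 12.57 yaw -0.5646 F [0.2 1.3 4.6] M [0.047 0.121 0.   ] ff 9.28 w 0.0552 p [ 0.5501 -0.1396  0.0543]
```

Emit:
arm_command:
  rows:
    - [[0,0,0,0,0,-0.02,0.585],[0,0,0,0,0,-0.045,0.585],[0,0,0,0,0,-0.045,0.585]]

```text
time: 12.82
tcp_pos: [0.55, -0.1396, 0.0542]
tool_rot: [[0.496, 0.868, 0.0], [0.868, -0.496, -0.0], [-0.0, 0.0, -1.0]]
ft_force: [-0.3, 0.4, 4.8]
gripper_width: 0.0553
finger_force: 9.3
```

```bash
python3 t.py
```

```text
t 12.82 yaw -0.5195 F [-0.3  0.4  4.8] M [ 0.037  0.099 -0.04 ] ff 9.28 w 0.0553 p [ 0.55   -0.1396  0.0542]
```

Emit:
arm_command:
  rows:
    - [[0,0,0,0,0,-0.02,0.585],[0,0,0,0,0,-0.045,0.585],[0,0,0,0,0,-0.045,0.585]]

```text
time: 13.07
tcp_pos: [0.55, -0.1397, 0.0543]
tool_rot: [[0.457, 0.89, 0.0], [0.89, -0.457, -0.0], [-0.0, 0.0, -1.0]]
ft_force: [0.3, 0.4, 4.6]
gripper_width: 0.0551
finger_force: 9.3
```

```bash
python3 t.py; cat > o.py <<'E'
from h import *
c=cam("wrist")
g=cv2.cvtColor(c[0],cv2.COLOR_RGB2HSV)
m=cv2.inRange(g,(3,140,110),(20,255,255)); m[:130]=0;m[290:]=0
n,l,st,ce=cv2.connectedComponentsWithStats(m)
for i in range(1,n):
    if st[i,4]>30: print(st[i],ce[i].round(1))
E
python3 o.py
```

```text
t 13.07 yaw -0.4745 F [0.3 0.4 4.6] M [ 0.008  0.123 -0.019] ff 9.28 w 0.0551 p [ 0.55   -0.1397  0.0543]
[268 232  10  50 231] [271.6 257.7]
[355 232  16  50 374] [364.8 258.5]
[275 250   9   9  57] [279.2 254.1]
```

No slip so far.

Emit:
arm_command:
  rows:
    - [[0,0,0,0,0,-0.02,0.585],[0,0,0,0,0,-0.045,0.585],[0,0,0,0,0,-0.045,0.585]]

```text
time: 13.37
tcp_pos: [0.55, -0.1396, 0.0543]
tool_rot: [[0.416, 0.909, 0.0], [0.909, -0.416, -0.0], [-0.0, 0.0, -1.0]]
ft_force: [0.9, 0.5, 5.0]
gripper_width: 0.0553
finger_force: 9.3
```

```bash
python3 t.py
```

```text
t 13.37 yaw -0.4295 F [0.9 0.5 5. ] M [ 0.047  0.201 -0.024] ff 9.28 w 0.0553 p [ 0.55   -0.1396  0.0543]
```

Emit:
arm_command:
  rows:
    - [[0,0,0,0,0,-0.02,0.585],[0,0,0,0,0,-0.045,0.585],[0,0,0,0,0,-0.045,0.585]]

```text
time: 13.62
tcp_pos: [0.55, -0.1396, 0.0543]
tool_rot: [[0.375, 0.927, 0.0], [0.927, -0.375, -0.0], [-0.0, 0.0, -1.0]]
ft_force: [0.5, 0.5, 5.1]
gripper_width: 0.0552
finger_force: 9.3
```

```bash
python3 t.py
```

```text
t 13.62 yaw -0.3845 F [0.5 0.5 5.1] M [0.049 0.21  0.01 ] ff 9.28 w 0.0552 p [ 0.55   -0.1396  0.0543]
```

Emit:
arm_command:
  rows:
    - [[0,0,0,0,0,-0.02,0.585],[0,0,0,0,0,-0.045,0.585],[0,0,0,0,0,-0.045,0.585]]

```text
time: 13.87
tcp_pos: [0.55, -0.1397, 0.0543]
tool_rot: [[0.333, 0.943, 0.0], [0.943, -0.333, -0.0], [-0.0, 0.0, -1.0]]
ft_force: [0.5, -0.1, 4.9]
gripper_width: 0.0552
finger_force: 9.3
```

```bash
python3 t.py
```

```text
t 13.87 yaw -0.3395 F [ 0.5 -0.1  4.9] M [-0.022  0.169 -0.057] ff 9.28 w 0.0552 p [ 0.55   -0.1397  0.0543]
```

Emit:
arm_command:
  rows:
    - [[0,0,0,0,0,-0.02,0.585],[0,0,0,0,0,-0.045,0.585],[0,0,0,0,0,-0.045,0.585]]

```text
time: 14.12
tcp_pos: [0.55, -0.1396, 0.0542]
tool_rot: [[0.29, 0.957, -0.0], [0.957, -0.29, -0.0], [-0.0, 0.0, -1.0]]
ft_force: [0.5, 1.2, 5.5]
gripper_width: 0.0549
finger_force: 9.3
```

```bash
python3 t.py
```

```text
t 14.12 yaw -0.2944 F [0.5 1.2 5.5] M [0.064 0.159 0.   ] ff 9.28 w 0.0549 p [ 0.55   -0.1396  0.0542]
```

Emit:
arm_command:
  rows:
    - [[0,0,0,0,0,-0.02,0.585],[0,0,0,0,0,-0.045,0.585],[0,0,0,0,0,-0.045,0.585]]

```text
time: 14.37
tcp_pos: [0.55, -0.1396, 0.0542]
tool_rot: [[0.247, 0.969, -0.0], [0.969, -0.247, -0.0], [-0.0, -0.0, -1.0]]
ft_force: [0.6, 1.4, 5.3]
gripper_width: 0.0554
finger_force: 9.3
```

```bash
python3 t.py
```

```text
t 14.37 yaw -0.2495 F [0.6 1.4 5.3] M [0.053 0.153 0.004] ff 9.28 w 0.0554 p [ 0.55   -0.1396  0.0542]
```

Emit:
arm_command:
  rows:
    - [[0,0,0,0,0,-0.02,0.585],[0,0,0,0,0,-0.045,0.585],[0,0,0,0,0,-0.045,0.585]]

```text
time: 14.62
tcp_pos: [0.55, -0.1397, 0.0542]
tool_rot: [[0.204, 0.979, 0.0], [0.979, -0.204, -0.0], [-0.0, 0.0, -1.0]]
ft_force: [0.1, -0.2, 4.6]
gripper_width: 0.0551
finger_force: 9.3
```

```bash
python3 t.py
```

```text
t 14.62 yaw -0.2053 F [ 0.1 -0.2  4.6] M [-0.016  0.147 -0.212] ff 9.27 w 0.0551 p [ 0.55   -0.1397  0.0542]
```

There's a clear torque rise to -0.21 N m, which should be the stop. I'll ease off slightly and test a small lift.

Emit:
arm_command:
  rows:
    - [[0,0,0,0,0,0.015,0.585],[0,0,-1,0,0,0.015,0.585],[0,0,-2,0,0,0.015,0.585],[0,0,-2,0,0,0.015,0.585]]

```text
time: 14.95
tcp_pos: [0.5497, -0.1396, 0.0558]
tool_rot: [[0.219, 0.976, -0.0], [0.976, -0.219, -0.0], [-0.0, -0.0, -1.0]]
ft_force: [1.0, -0.6, 1.5]
gripper_width: 0.0554
finger_force: 9.2
```

```bash
python3 t.py; python3 o.py
```

```text
t 14.95 yaw -0.2211 F [ 1.  -0.6  1.5] M [-0.177  0.047 -0.017] ff 9.24 w 0.0554 p [ 0.5497 -0.1396  0.0558]
[268 232  10  50 228] [271.6 257.5]
[356 233  15  49 308] [365.  259.4]
[276 251   9   8  59] [279.6 254. ]
```

Emit:
arm_command:
  rows:
    - [[0,0,-1,0,0,0,0.585],[0,0,-2,0,0,0,0.585],[0,0,-3,0,0,0,0.585],[0,0,-3,0,0,0,0.585]]

```text
time: 15.33
tcp_pos: [0.5495, -0.1394, 0.0587]
tool_rot: [[0.219, 0.976, -0.001], [0.976, -0.219, 0.0], [0.0, -0.001, -1.0]]
ft_force: [0.6, 0.2, -2.3]
gripper_width: 0.0554
finger_force: 9.2
```

```bash
python3 t.py; python3 o.py
```

```text
t 15.33 yaw -0.221 F [ 0.6  0.2 -2.3] M [-0.206 -0.158  0.019] ff 9.2 w 0.0554 p [ 0.5495 -0.1394  0.0587]
[268 232  10  50 223] [271.5 257.8]
[356 233  15  49 321] [365.2 259.4]
[275 251  10   8  59] [279.5 253.9]
```

The tabs stayed fixed relative to the tool, so the cap is free and rising. Lifting it off.

Emit:
arm_command:
  rows:
    - [[0,0,-6,0,0,0,0.585],[0,0,-14,0,0,0,0.585],[0,0,-22,0,0,0,0.585],[0,0,-30,0,0,0,0.585],[0,0,-38,0,0,0,0.585]]

```text
time: 15.8
tcp_pos: [0.5503, -0.1397, 0.0987]
tool_rot: [[0.219, 0.976, 0.001], [0.976, -0.219, -0.0], [-0.0, 0.001, -1.0]]
ft_force: [-0.2, 0.7, -0.7]
gripper_width: 0.0553
finger_force: 9.2
```

Emit:
arm_command:
  rows:
    - [[0,0,-10,0,0,0,0.585],[0,0,-20,0,0,0,0.585],[0,0,-30,0,0,0,0.585],[0,0,-36,0,0,0,0.585],[0,0,-36,0,0,0,0.585]]

```text
time: 16.22
tcp_pos: [0.5511, -0.1401, 0.1354]
tool_rot: [[0.219, 0.976, 0.003], [0.976, -0.219, -0.001], [-0.001, 0.003, -1.0]]
ft_force: [-0.4, -0.5, -0.7]
gripper_width: 0.0552
finger_force: 9.2
```

```bash
python3 t.py; python3 o.py; python3 - <<'E'
from h import *
np.set_printoptions(precision=4,suppress=True)
for n in("top","scene"):
    c=cam(n); save(c,"x_"+n)
    r=nets.outline_of(n,"tray")[0]; m=r["mask"].astype(np.uint8)
    k=max(cv2.findContours(m,0,2)[0],key=cv2.contourArea); b=cv2.boxPoints(cv2.minAreaRect(k)); h=[atz(c,p,.012)[:2] for p in b]
    print(n,r["confidence"],m.sum(),np.array(h),"c",np.mean(h,0))
    for t,z in (("tray",0),("vial",.068),("foot",0)):
        for r in nets.mark_of(n,t)[:2]: print(t,r["confidence"],atz(c,r["position"],z))
E
```

```text
t 16.22 yaw -0.221 F [-0.4 -0.5 -0.7] M [-0.056  0.061  0.059] ff 9.22 w 0.0552 p [ 0.5511 -0.1401  0.1354]
[268 232   9  50 243] [271.7 256.9]
[355 232  16  50 367] [364.8 258.8]
[275 251   9   8  58] [279.1 254.1]
top 0.55 4420 [[0.4247 0.1799]
 [0.6257 0.1869]
 [0.6238 0.0708]
 [0.4232 0.0702]] c [0.5243 0.1269]
tray 0.67 [0.5269 0.1243 0.    ]
scene 0.57 5259 [[0.6222 0.1914]
 [0.634  0.0705]
 [0.416  0.0747]
 [0.4232 0.1896]] c [0.5238 0.1315]
tray 0.58 [0.5214 0.1307 0.    ]
vial 0.48 [ 0.5519 -0.1572  0.068 ]
foot 0.59 [ 0.5587 -0.1428  0.    ]
```

```bash
python3 -c "
from h import *
plan([.480,.126,.12],np.degrees(-.2205),2)"
```

```text
yaw -12.66 pos [ 0.54986718 -0.13954238  0.13290338] tilt [-4.e-04  2.e-04 -1.e+00]
0 [121.9 -63.2   6.5] rot -0.0003
1 [121.9 -63.2   6.5] rot -0.0003
```

Emit:
arm_command:
  rows:
    - [[12,-6,0,0,0,0,0.585],[36,-19,0,0,0,0,0.585],[63,-33,2,0,0,0,0.585],[92,-48,4,0,0,0,0.585],[121.9,-63.2,6.5,0,0,0,0.585]]

```text
time: 17.18
tcp_pos: [0.5142, -0.005, 0.1267]
tool_rot: [[0.22, 0.976, 0.0], [0.976, -0.22, 0.0], [0.0, 0.0, -1.0]]
ft_force: [0.6, -0.1, -0.2]
gripper_width: 0.0551
finger_force: 9.2
```

Emit:
arm_command:
  rows:
    - [[30,-16,2,0,0,0,0.585],[60,-31,4,0,0,0,0.585],[88,-46,6,0,0,0,0.585],[111,-58,6.5,0,0,0,0.585],[121.9,-63.2,6.5,0,0,0,0.585]]

```text
time: 17.6
tcp_pos: [0.4782, 0.129, 0.1199]
tool_rot: [[0.216, 0.976, -0.001], [0.976, -0.216, 0.001], [0.0, -0.001, -1.0]]
ft_force: [0.9, 0.3, -0.3]
gripper_width: 0.0555
finger_force: 9.2
```

Emit:
arm_command:
  rows:
    - [[0,0,20,0,0,0,0.585],[0,0,45,0,0,0,0.585],[0,0,70,0,0,0,0.585],[0,0,90,0,0,0,0.585],[0,0,100,0,0,0,0.585]]

```text
time: 18.02
tcp_pos: [0.478, 0.1259, 0.0176]
tool_rot: [[0.219, 0.976, -0.004], [0.976, -0.219, -0.0], [-0.001, -0.004, -1.0]]
ft_force: [-0.4, 0.4, 0.3]
gripper_width: 0.0551
finger_force: 9.2
```

Emit:
arm_command:
  rows:
    - [[0,0,0,0,0,0,0.585],[0,0,0,0,0,0,0.585]]

```text
time: 18.18
tcp_pos: [0.4803, 0.1259, 0.0205]
tool_rot: [[0.219, 0.976, -0.0], [0.976, -0.219, -0.0], [-0.0, -0.0, -1.0]]
ft_force: [0.6, -0.3, -1.6]
gripper_width: 0.055
finger_force: 9.2
```

```bash
python3 t.py; python3 o.py; python3 - <<'E'
from h import *
c=cam("scene"); save(c,"s3")
i=cv2.imread('pics/s3.png')[170:370,240:460]; cv2.imwrite('pics/s3c.png',cv2.resize(i,None,fx=3,fy=3,interpolation=2))
E
```

```text
t 18.18 yaw -0.2212 F [ 0.6 -0.3 -1.6] M [-0.049  0.068  0.027] ff 9.22 w 0.055 p [0.4803 0.1259 0.0205]
[268 233   9  49 211] [271.4 257.7]
[355 233  16  49 320] [364.8 259.6]
[275 250   9   8  57] [279.3 253.9]
```

View pics/s3c.png

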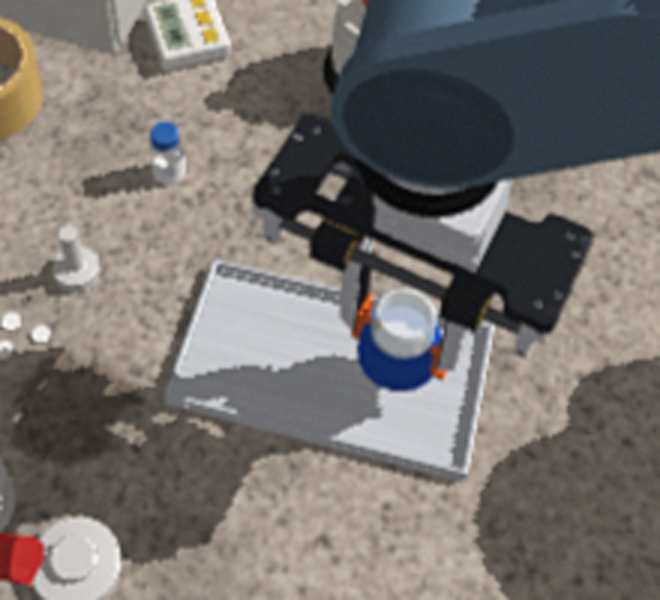

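The scene shows the cap held above the near part of the tray, at about (400,340) in the crop. Lowering it to contact.

Emit:
arm_command:
  rows:
    - [[0,0,10,0,0,0,0.585],[0,0,20,0,0,0,0.585],[0,0,26,0,0,0,0.585],[0,0,28,0,0,0,0.585],[0,0,28,0,0,0,0.585]]

```text
time: 18.7
tcp_pos: [0.4792, 0.1259, -0.0089]
tool_rot: [[0.219, 0.976, -0.002], [0.976, -0.219, -0.0], [-0.001, -0.002, -1.0]]
ft_force: [-0.7, 1.1, -0.7]
gripper_width: 0.055
finger_force: 9.2
```

Emit:
arm_command:
  rows:
    - [[0,0,1,0,0,0,0.585],[0,0,2,0,0,0,0.585],[0,0,2,0,0,0,0.585],[0,0,2,0,0,0,0.585]]

```text
time: 19.03
tcp_pos: [0.4803, 0.126, -0.0097]
tool_rot: [[0.219, 0.976, 0.0], [0.976, -0.219, -0.0], [0.0, 0.0, -1.0]]
ft_force: [0.7, 0.7, -0.6]
gripper_width: 0.0555
finger_force: 9.2
```

Emit:
arm_command:
  rows:
    - [[0,0,0.7,0,0,0,0.585],[0,0,1.5,0,0,0,0.585],[0,0,1.5,0,0,0,0.585],[0,0,1.5,0,0,0,0.585]]

```text
time: 19.37
tcp_pos: [0.4801, 0.126, -0.0113]
tool_rot: [[0.219, 0.976, -0.0], [0.976, -0.219, -0.0], [-0.0, -0.0, -1.0]]
ft_force: [0.7, 0.8, -0.4]
gripper_width: 0.0554
finger_force: 9.2
```

Emit:
arm_command:
  rows:
    - [[0,0,0.5,0,0,0,0.585],[0,0,1,0,0,0,0.585],[0,0,1,0,0,0,0.585]]

```text
time: 19.62
tcp_pos: [0.4806, 0.1259, -0.0117]
tool_rot: [[0.219, 0.976, 0.001], [0.976, -0.219, -0.0], [-0.0, 0.001, -1.0]]
ft_force: [-1.3, 0.3, 5.2]
gripper_width: 0.0553
finger_force: 9.3
```

Emit:
arm_command:
  rows:
    - [[0,0,0.5,0,0,0,0.585],[0,0,1,0,0,0,0.585],[0,0,1,0,0,0,0.585]]

```text
time: 19.87
tcp_pos: [0.481, 0.1258, -0.012]
tool_rot: [[0.219, 0.976, 0.001], [0.976, -0.219, -0.0], [-0.0, 0.001, -1.0]]
ft_force: [-2.3, -1.6, 10.3]
gripper_width: 0.0551
finger_force: 9.8
```

On the floor. I'll ease off, release and rise.

Emit:
arm_command:
  rows:
    - [[0,0,-1.2,0,0,0,0.585],[0,0,-1.2,0,0,0,0.62],[0,0,-1.2,0,0,0,0.66],[0,0,-1.2,0,0,0,0.7],[0,0,-1.2,0,0,0,0.8]]

```text
time: 20.28
tcp_pos: [0.4799, 0.126, -0.0124]
tool_rot: [[0.219, 0.976, -0.0], [0.976, -0.219, 0.0], [-0.0, -0.0, -1.0]]
ft_force: [-0.2, 0.1, -0.7]
gripper_width: 0.0692
finger_force: 0.0
```

Emit:
arm_command:
  rows:
    - [[0,0,0,0,0,0,0.82],[0,0,0,0,0,0,0.82],[0,0,0,0,0,0,0.82],[0,0,0,0,0,0,0.82],[0,0,0,0,0,0,0.82]]

```text
time: 20.7
tcp_pos: [0.48, 0.126, -0.0122]
tool_rot: [[0.219, 0.976, -0.0], [0.976, -0.219, 0.0], [-0.0, -0.0, -1.0]]
ft_force: [0.0, 0.0, -0.4]
gripper_width: 0.0772
finger_force: 0.0
```

Emit:
arm_command:
  rows:
    - [[0,0,-20,0,0,0,0.82],[0,0,-50,0,0,0,0.82],[0,0,-85,0,0,0,0.82],[0,0,-125,0,0,0,0.82],[0,0,-165,0,0,0,0.82]]

```text
time: 21.12
tcp_pos: [0.4793, 0.126, 0.1541]
tool_rot: [[0.219, 0.976, -0.001], [0.976, -0.219, -0.0], [-0.0, -0.001, -1.0]]
ft_force: [1.3, 0.2, -0.5]
gripper_width: 0.0769
finger_force: 0.0
```

```bash
python3 t.py; python3 - <<'E'
from h import *
np.set_printoptions(precision=4,suppress=True)
for n in("wrist","top","scene"):
    c=cam(n); save(c,"y_"+n)
    for t,z in (("cap",.003),("vial",.068),("tub_mouth",.083),("tray",0)):
        for r in nets.mark_of(n,t)[:2]: print(n,t,round(r["confidence"],2),np.array(r["position"]),atz(c,r["position"],z))
plan([.5501,-.1396,.16],-86,3)
E
```

```text
t 21.12 yaw -0.221 F [ 1.3  0.2 -0.5] M [-0.056  0.014 -0.049] ff 0.0 w 0.0769 p [0.4793 0.126  0.1541]
wrist cap 0.76 [318.3 177.3] [0.4787 0.1314 0.003 ]
wrist tray 0.85 [358.9 168.5] [0.526  0.1306 0.    ]
top cap 0.53 [264.  276.8] [0.4843 0.1208 0.003 ]
top vial 0.67 [387.9 246. ] [ 0.5522 -0.1452  0.068 ]
top tub_mouth 0.72 [388.3 245.1] [ 0.5519 -0.1434  0.083 ]
scene cap 0.76 [372.3 294.8] [0.4791 0.1236 0.003 ]
scene cap 0.63 [304.2 182.7] [ 0.7074 -0.1325  0.003 ]
scene tray 0.57 [351.2 292.3] [0.5214 0.1282 0.    ]
yaw -12.66 pos [0.48   0.126  0.1525] tilt [-0.0006 -0.0001 -1.    ]
0 [-81.2  42.2  -2.5] rot 0.4267
1 [-56.5  72.1  -2.5] rot 0.4267
2 [-21.6  89.   -2.5] rot 0.4267
```

Emit:
arm_command:
  rows:
    - [[-16,8,0,0,0,0.085,0.7],[-32,17,-1,0,0,0.17,0.7],[-48,25,-2,0,0,0.256,0.7],[-65,34,-2.5,0,0,0.34,0.7],[-81.2,42.2,-2.5,0,0,0.4267,0.7]]

```text
time: 22.28
tcp_pos: [0.5038, 0.0366, 0.1555]
tool_rot: [[0.607, 0.795, 0.0], [0.795, -0.607, -0.0], [0.0, 0.0, -1.0]]
ft_force: [-0.6, 0.9, -0.3]
gripper_width: 0.066
finger_force: 0.0
```

Emit:
arm_command:
  rows:
    - [[-11,14,0,0,0,0.085,0.7],[-23,29,-1,0,0,0.17,0.7],[-34,43,-2,0,0,0.256,0.7],[-45,58,-2.5,0,0,0.34,0.7],[-56.5,72.1,-2.5,0,0,0.4267,0.7]]

```text
time: 22.7
tcp_pos: [0.5272, -0.052, 0.158]
tool_rot: [[0.881, 0.472, 0.0], [0.472, -0.881, -0.0], [0.0, 0.0, -1.0]]
ft_force: [0.3, -1.1, 0.8]
gripper_width: 0.066
finger_force: 0.0
```

Emit:
arm_command:
  rows:
    - [[-4,18,0,0,0,0.085,0.7],[-9,36,-1,0,0,0.17,0.7],[-13,53,-2,0,0,0.256,0.7],[-18,72,-2.5,0,0,0.34,0.7],[-21.6,89,-2.5,0,0,0.4267,0.7]]

```text
time: 23.12
tcp_pos: [0.5505, -0.1408, 0.1604]
tool_rot: [[0.998, 0.065, 0.0], [0.065, -0.998, -0.0], [0.0, 0.0, -1.0]]
ft_force: [0.1, -0.1, -0.3]
gripper_width: 0.0657
finger_force: 0.0
```

Emit:
arm_command:
  rows:
    - [[0,0,0,0,0,0,0.7],[0,0,0,0,0,0,0.7]]

```text
time: 23.28
tcp_pos: [0.5502, -0.14, 0.1601]
tool_rot: [[0.998, 0.07, -0.0], [0.07, -0.998, 0.0], [-0.0, -0.0, -1.0]]
ft_force: [-0.0, 0.6, 0.7]
gripper_width: 0.0653
finger_force: 0.0
```

```bash
python3 - <<'E'
from h import *
np.set_printoptions(precision=4,suppress=True)
plan([.5501,-.1396,.060],-86)
s=ctrl.observe();c=cam("wrist"); save(c,"v1")
for t,z in (("vial",.068),("tub_mouth",.083),("foot",0)):
    for r in nets.mark_of("wrist",t)[:2]: print(t,round(r["confidence"],2),np.array(r["position"]),atz(c,r["position"],z))
i=cv2.imread('pics/v1.png')[100:340,190:450]; cv2.imwrite('pics/v1c.png',cv2.resize(i,None,fx=2.5,fy=2.5,interpolation=2))
T=np.array(s["tcp_pos"]);R=np.array(s["tool_rot"]);w=s["gripper_width"]/2
for d in (.03,.035,.04): print(d,[(proj(c,T+R@[.008,y,-d])-[190,100])*2.5 for y in(-w,w)])
print("vial top", (proj(c,[.5501,-.1396,.118])-[190,100])*2.5)
E
```

```text
yaw -85.99 pos [ 0.5502 -0.14    0.1601] tilt [-0.0004  0.0005 -1.    ]
0 [ -0.1  -0.4 100.1] rot 0.0002
vial 0.8 [317.7 195. ] [ 0.5489 -0.1374  0.068 ]
tub_mouth 0.79 [320.1 198. ] [ 0.5503 -0.1396  0.083 ]
foot 0.58 [320.9 179.2] [ 0.5495 -0.1407  0.    ]
0.03 [array([193.4897, 334.8607]), array([461.8949, 335.1024])]
0.035 [array([190.2948, 342.8593]), array([465.3094, 343.1082])]
0.04 [array([186.9387, 351.2618]), array([468.8964, 351.5182])]
vial top [325.4514 274.7104]
```

View pics/v1c.png

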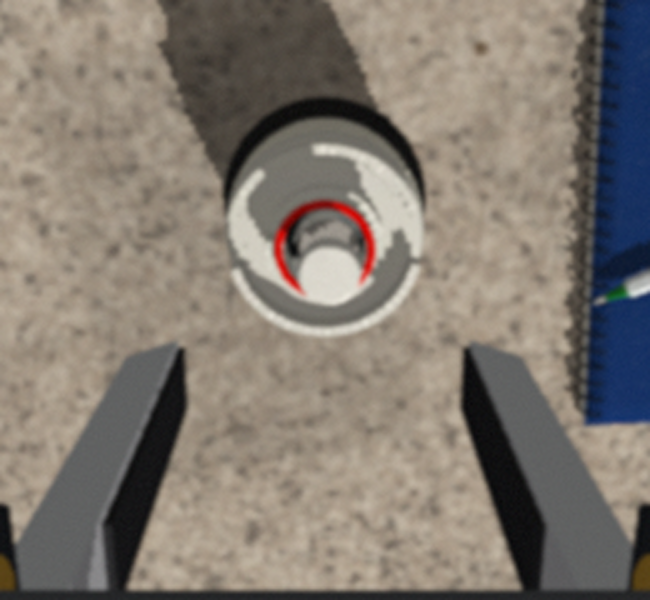

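The vial stands in the neck at (330,275) in the crop, about 1.5 mm off centre. The tips project about 38 mm above the nominal TCP. I'm going down 104 mm and closing.

Emit:
arm_command:
  rows:
    - [[0,0,25,0,0,0,0.6],[0,0.5,55,0,0,0,0.5],[0,0.5,80,0,0,0,0.5],[0,0.5,96,0,0,0,0.5],[0,0.5,104,0,0,0,0.5]]

```text
time: 23.9
tcp_pos: [0.5484, -0.1385, 0.0536]
tool_rot: [[0.997, 0.071, -0.004], [0.071, -0.997, 0.002], [-0.004, -0.002, -1.0]]
ft_force: [-1.5, -0.0, -0.2]
gripper_width: 0.0472
finger_force: 0.0
```

Emit:
arm_command:
  rows:
    - [[0,0,0,0,0,0,0.4],[0,0,0,0,0,0,0.36],[0,0,0,0,0,0,0.32],[0,0,0,0,0,0,0.29],[0,0,0,0,0,0,0.27]]

```text
time: 24.32
tcp_pos: [0.5513, -0.1406, 0.0578]
tool_rot: [[0.998, 0.07, 0.002], [0.07, -0.998, -0.001], [0.002, 0.001, -1.0]]
ft_force: [-0.9, 0.1, 0.7]
gripper_width: 0.0261
finger_force: 0.1
```

Emit:
arm_command:
  rows:
    - [[0,0,0,0,0,0,0.26],[0,0,0,0,0,0,0.25],[0,0,0,0,0,0,0.24],[0,0,0,0,0,0,0.22],[0,0,0,0,0,0,0.22]]

```text
time: 24.73
tcp_pos: [0.5512, -0.1406, 0.0575]
tool_rot: [[0.998, 0.07, 0.002], [0.07, -0.998, -0.001], [0.002, 0.001, -1.0]]
ft_force: [-1.2, -1.3, 6.0]
gripper_width: 0.0245
finger_force: 30.0
```

```bash
python3 t.py
```

```text
t 24.73 yaw -1.5011 F [-1.2 -1.3  6. ] M [-0.052  0.239  0.024] ff 30.0 w 0.0245 p [ 0.5512 -0.1406  0.0575]
```

Emit:
arm_command:
  rows:
    - [[0,0,-3,0,0,0,0.22],[0,0,-10,0,0,0,0.22],[0,0,-25,0,0,0,0.22],[0,0,-45,0,0,0,0.22],[0,0,-65,0,0,0,0.22]]

```text
time: 25.15
tcp_pos: [0.5494, -0.1396, 0.1214]
tool_rot: [[0.998, 0.07, -0.002], [0.07, -0.998, 0.001], [-0.002, -0.001, -1.0]]
ft_force: [0.6, 0.0, -0.5]
gripper_width: 0.0247
finger_force: 30.0
```

Emit:
arm_command:
  rows:
    - [[0,0,0,0,0,0,0.22],[0,0,0,0,0,0,0.22]]

```text
time: 25.32
tcp_pos: [0.5508, -0.1403, 0.1221]
tool_rot: [[0.998, 0.07, 0.002], [0.07, -0.998, -0.001], [0.002, 0.001, -1.0]]
ft_force: [-0.3, -0.3, -1.0]
gripper_width: 0.0236
finger_force: 30.0
```

```bash
python3 t.py; python3 - <<'E'
from h import *
plan([.575,.127,.120],-86.0,2)
c=cam("scene"); save(c,"v2")
i=cv2.imread('pics/v2.png')[80:230,300:450]; cv2.imwrite('pics/v2c.png',cv2.resize(i,None,fx=4,fy=4,interpolation=2))
E
```

```text
t 25.32 yaw -1.501 F [-0.3 -0.3 -1. ] M [ 0.014  0.209 -0.026] ff 30.0 w 0.0236 p [ 0.5508 -0.1403  0.1221]
yaw -86.0 pos [ 0.55083694 -0.14027049  0.12211659] tilt [ 1.8e-03 -8.0e-04 -1.0e+00]
0 [  21.4 -132.5    1.1] rot -0.0
1 [  21.4 -132.5    1.1] rot -0.0
```

View pics/v2c.png

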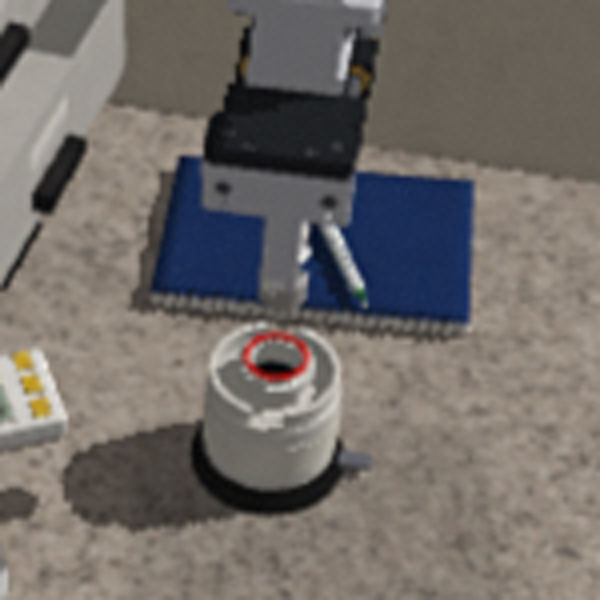

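The neck is empty and the vial hangs behind the near finger at (285,290). Moving to the tray.

Emit:
arm_command:
  rows:
    - [[2,-13,0,0,0,0,0.22],[6,-38,0,0,0,0,0.22],[11,-68,0,0,0,0,0.22],[16,-100,1,0,0,0,0.22],[21.4,-132.5,1.1,0,0,0,0.22]]

```text
time: 25.78
tcp_pos: [0.5609, -0.0041, 0.1183]
tool_rot: [[0.998, 0.069, -0.003], [0.069, -0.998, 0.001], [-0.003, -0.001, -1.0]]
ft_force: [-0.0, 0.9, -0.2]
gripper_width: 0.0241
finger_force: 30.0
```

Emit:
arm_command:
  rows:
    - [[5,-32,0,0,0,0,0.22],[11,-65,0,0,0,0,0.22],[16,-97,0,0,0,0,0.22],[20,-122,1,0,0,0,0.22],[21.4,-132.5,1.1,0,0,0,0.22]]

```text
time: 26.2
tcp_pos: [0.5728, 0.1309, 0.1172]
tool_rot: [[0.997, 0.073, -0.003], [0.073, -0.997, 0.001], [-0.003, -0.001, -1.0]]
ft_force: [-0.2, 0.4, -0.6]
gripper_width: 0.024
finger_force: 30.0
```

Emit:
arm_command:
  rows:
    - [[0,0,20,0,0,0,0.22],[0,0,45,0,0,0,0.22],[0,0,70,0,0,0,0.22],[0,0,90,0,0,0,0.22],[0,0,100,0,0,0,0.22]]

```text
time: 26.62
tcp_pos: [0.5712, 0.127, 0.015]
tool_rot: [[0.998, 0.069, -0.007], [0.069, -0.998, -0.0], [-0.007, -0.0, -1.0]]
ft_force: [-1.1, 0.9, -1.1]
gripper_width: 0.0244
finger_force: 30.0
```

Emit:
arm_command:
  rows:
    - [[0,0,0,0,0,0,0.22],[0,0,0,0,0,0,0.22]]

```text
time: 26.78
tcp_pos: [0.5742, 0.1271, 0.0188]
tool_rot: [[0.998, 0.069, -0.001], [0.069, -0.998, -0.0], [-0.001, -0.0, -1.0]]
ft_force: [-0.6, 0.3, -0.6]
gripper_width: 0.0242
finger_force: 30.0
```

```bash
python3 t.py; python3 - <<'E'
from h import *
np.set_printoptions(precision=4,suppress=True)
s=ctrl.observe(); T=np.array(s["tcp_pos"])
c=cam("scene"); save(c,"v3")
for t in ("vial","cap"):
    for r in nets.mark_of("scene",t)[:2]: print(t,r["confidence"],np.array(r["position"]),atz(c,r["position"],T[2]+.0105))
print(proj(c,T+[0,0,.0105]))
i=cv2.imread('pics/v3.png')[200:350,270:420]; cv2.imwrite('pics/v3c.png',cv2.resize(i,None,fx=4,fy=4,interpolation=2))
E
```

```text
t 26.78 yaw -1.5014 F [-0.6  0.3 -0.6] M [-0.008  0.152 -0.021] ff 30.0 w 0.0242 p [0.5742 0.1271 0.0188]
cap 0.73 [372.6 295.1] [0.4774 0.1379 0.0293]
[326.1518 278.2895]
```

View pics/v3c.png

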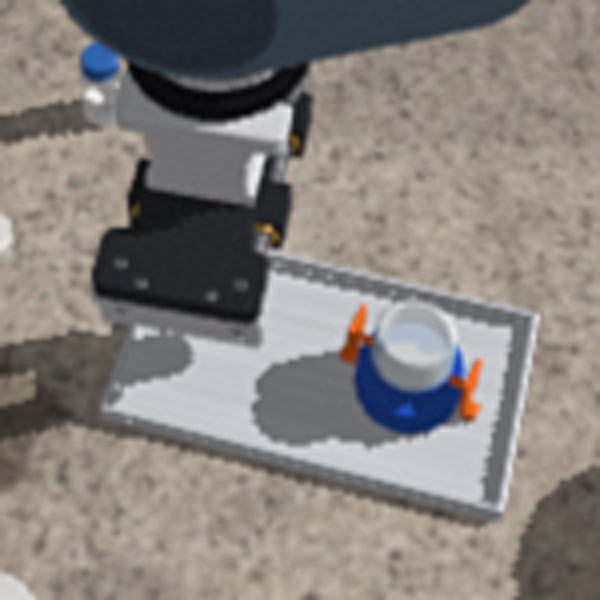

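The cap stands rim-down on the tray, and the vial is hidden behind the gripper. Lowering until contact.

Emit:
arm_command:
  rows:
    - [[0,0,9,0,0,0,0.22],[0,0,17,0,0,0,0.22],[0,0,21,0,0,0,0.22],[0,0,22,0,0,0,0.22],[0,0,22,0,0,0,0.22]]

```text
time: 27.35
tcp_pos: [0.5739, 0.1272, -0.0037]
tool_rot: [[0.998, 0.07, -0.001], [0.07, -0.998, -0.0], [-0.001, -0.0, -1.0]]
ft_force: [0.2, -0.4, 0.3]
gripper_width: 0.0244
finger_force: 30.0
```

Emit:
arm_command:
  rows:
    - [[0,0,0.7,0,0,0,0.22],[0,0,1.5,0,0,0,0.22],[0,0,1.5,0,0,0,0.22],[0,0,1.5,0,0,0,0.22]]

```text
time: 27.68
tcp_pos: [0.5747, 0.1273, -0.0042]
tool_rot: [[0.998, 0.07, 0.0], [0.07, -0.998, -0.0], [0.0, 0.0, -1.0]]
ft_force: [-0.5, -0.3, 0.5]
gripper_width: 0.0241
finger_force: 30.0
```

Emit:
arm_command:
  rows:
    - [[0,0,0.7,0,0,0,0.22],[0,0,1.2,0,0,0,0.22],[0,0,1.2,0,0,0,0.22]]

```text
time: 27.93
tcp_pos: [0.5745, 0.1272, -0.0056]
tool_rot: [[0.998, 0.07, -0.0], [0.07, -0.998, -0.0], [-0.0, 0.0, -1.0]]
ft_force: [0.1, 0.4, -1.0]
gripper_width: 0.0245
finger_force: 30.0
```

Emit:
arm_command:
  rows:
    - [[0,0,0.5,0,0,0,0.22],[0,0,1,0,0,0,0.22],[0,0,1,0,0,0,0.22]]

```text
time: 28.18
tcp_pos: [0.5745, 0.1272, -0.0067]
tool_rot: [[0.998, 0.07, -0.0], [0.07, -0.998, -0.0], [-0.0, 0.0, -1.0]]
ft_force: [-1.2, 0.5, 0.4]
gripper_width: 0.0243
finger_force: 30.0
```

Emit:
arm_command:
  rows:
    - [[0,0,0.5,0,0,0,0.22],[0,0,1,0,0,0,0.22],[0,0,1,0,0,0,0.22]]

```text
time: 28.43
tcp_pos: [0.5747, 0.1273, -0.0075]
tool_rot: [[0.998, 0.07, 0.0], [0.07, -0.998, 0.0], [0.0, -0.0, -1.0]]
ft_force: [0.1, -0.4, 0.3]
gripper_width: 0.0243
finger_force: 30.0
```

Emit:
arm_command:
  rows:
    - [[0,0,0.5,0,0,0,0.22],[0,0,0.8,0,0,0,0.22],[0,0,0.8,0,0,0,0.22]]

```text
time: 28.68
tcp_pos: [0.5749, 0.1272, -0.0075]
tool_rot: [[0.998, 0.07, 0.0], [0.07, -0.998, -0.0], [0.0, 0.0, -1.0]]
ft_force: [-2.1, -1.0, 6.6]
gripper_width: 0.0243
finger_force: 30.0
```

Emit:
arm_command:
  rows:
    - [[0,0,0.4,0,0,0,0.22],[0,0,0.8,0,0,0,0.22],[0,0,0.8,0,0,0,0.22]]

```text
time: 28.93
tcp_pos: [0.575, 0.1272, -0.0075]
tool_rot: [[0.998, 0.07, 0.0], [0.07, -0.998, -0.0], [0.0, 0.0, -1.0]]
ft_force: [-4.8, -1.0, 10.3]
gripper_width: 0.0243
finger_force: 30.0
```

Contact. I'll ease off, open gently and retreat upwards.

Emit:
arm_command:
  rows:
    - [[0,0,-0.8,0,0,0,0.22],[0,0,-1.2,0,0,0,0.22],[0,0,-1.2,0,0,0,0.28],[0,0,-1.2,0,0,0,0.32],[0,0,-1.2,0,0,0,0.38]]

```text
time: 29.35
tcp_pos: [0.5743, 0.1272, -0.0084]
tool_rot: [[0.998, 0.07, -0.0], [0.07, -0.998, 0.0], [-0.0, -0.0, -1.0]]
ft_force: [0.0, -0.8, 0.2]
gripper_width: 0.0337
finger_force: 0.0
```

Emit:
arm_command:
  rows:
    - [[0,0,0,0,0,0,0.5],[0,0,0,0,0,0,0.5],[0,0,0,0,0,0,0.5],[0,0,-15,0,0,0,0.5],[0,0,-40,0,0,0,0.5]]

```text
time: 29.77
tcp_pos: [0.5717, 0.1271, 0.0294]
tool_rot: [[0.998, 0.069, -0.007], [0.069, -0.998, -0.0], [-0.007, -0.0, -1.0]]
ft_force: [0.3, 0.2, 0.1]
gripper_width: 0.0473
finger_force: 0.0
```

Emit:
arm_command:
  rows:
    - [[0,0,-30,0,0,0,0.5],[0,0,-60,0,0,0,0.5],[0,0,-90,0,0,0,0.5],[0,0,-110,0,0,0,0.5],[0,0,-110,0,0,0,0.5]]

```text
time: 30.18
tcp_pos: [0.5781, 0.1274, 0.1479]
tool_rot: [[0.998, 0.07, 0.01], [0.07, -0.998, 0.0], [0.01, 0.0, -1.0]]
ft_force: [-0.1, 0.1, 0.9]
gripper_width: 0.047
finger_force: 0.0
```

```bash
python3 t.py; python3 - <<'E'
from h import *
np.set_printoptions(precision=4,suppress=True)
for n in("wrist","top","scene"):
    c=cam(n); save(c,"z_"+n)
    for t,z in (("vial",.003),("cap",.003),("tray",0)):
        for r in nets.mark_of(n,t)[:1]: print(n,t,round(r["confidence"],2),np.array(r["position"]),atz(c,r["position"],z))
i=cv2.imread('pics/z_wrist.png')
cv2.imwrite('pics/zc.png',i[60:330])
E
```

```text
t 30.18 yaw -1.501 F [-0.1  0.1  0.9] M [0.045 0.095 0.012] ff 0.0 w 0.047 p [0.5781 0.1274 0.1479]
wrist vial 0.58 [317.4 185.1] [0.5753 0.1304 0.003 ]
wrist cap 0.85 [314.7 264.2] [0.4768 0.1269 0.003 ]
wrist tray 0.65 [315.3 226.9] [0.5238 0.1293 0.    ]
top vial 0.52 [265.2 239.7] [0.5678 0.1233 0.003 ]
top cap 0.65 [261.3 276.9] [0.4839 0.1268 0.003 ]
top tray 0.56 [263.2 260.1] [0.5216 0.1253 0.    ]
scene vial 0.7 [326.3 282.3] [0.5758 0.1217 0.003 ]
scene cap 0.96 [372.8 295.3] [0.4779 0.1244 0.003 ]
scene tray 0.65 [348.4 287.9] [0.5293 0.1201 0.    ]
```

View pics/zc.png

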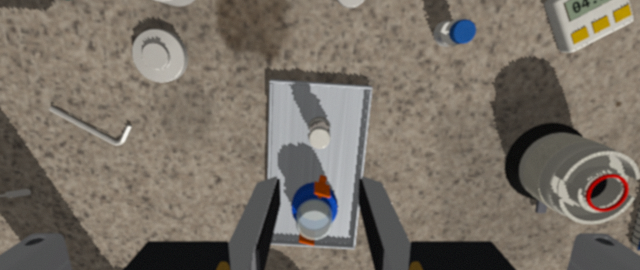

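The vial stands upright at (319,135) and the cap at (314,205), both inside the tray, with the gripper clear of them. Handing in.

```bash
python3 -c "
from cell import ticket
print(ticket.sign_off())"
```

```text
the job is handed in; nothing more can be done
None
```

I handed the job in at about 30 s of the 72 s allowed: the final pictures show the cap standing rim-down on the tray with the vial upright beside it and the gripper clear, but the sign-off gave no pass or fail result.

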